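# Close the sweet tins on the bench press and put them away in the drawer

### The arm

A 7-joint arm with a two-finger parallel gripper is mounted at the origin on the work surface. World frame = base frame: x ahead of the robot, y to its left, z up, the work surface at z = 0. Lengths are in m, angles in rad, forces in N, time in s.
With the tool pointing down it reaches from about 0.4 to 0.85 m from the base axis. Payload 10.4 kg.
Tool frame: the origin (TCP) lies on the centre line of the jaws, within the pads' length; the fingertips stand 11 mm ahead of it and the grasp point (between the pads) lies 8 mm behind it (tip_reach is the distance from the TCP to the fingertips, in m); z points along the fingers, y is the line along which they close (so a half turn about z gives the same grasp; the last joint's range is limited). The gripper opens to 85 mm and grips with 20 to 120 N. Pads are 22 mm wide; open, the fingers measure 114 mm over their backs; the gripper's body (76 mm by 85 mm) begins 54 mm behind the grasp point. The pads swing forward as they close: fully open they stand 13 mm farther back than shut.
Start: joints at [1.244, 0.332, -0.065, 1.46, 0.022, 1.35, -0.088], TCP at [0.187, -0.596, 0.242] pointing down, gripper open.
Joint ranges: [-2.6, 2.6], [-0.5, 2.12], [-1.47, 1.34], [0.16, 2.42], [-1.27, 4.41], [0.06, 2.06], [-2.6, 2.6]. Speed limits (rad/s): [2.22, 2.22, 2.79, 2.79, 3.14, 3.14, 3.14].

### API

Orientations are given as a unit quaternion [x, y, z, w].
In Python, from workcell import get_obs, camera, hand_in, tip_reach gives the robot as it stands. The module is installed in compiled form; this text tells all that it offers.
- The arm moves only by the tool move_arm, never from a script. Its argument "plan" is a list of rows, each an object with "delta_pos": the shift along the tool's x, y, z in normalised numbers (1 is 0.8 m), a list of three; "turn": the turn, a rotation vector about the tool's x, y, z in shares of 2 rad (1.0 is 2 rad), a list of three; "fingers": the closure, from 0 (fully open) to 1 (shut). A call has 1 to 12 rows; each row is the pose to reach, as a shift and turn from the pose commanded when the call began, along the tool's axes at that moment; what a row does not reach only later rows make up. A row lasts 1/8 s, in which the tool goes at most 62.5 mm and 10.7 degrees, less where a joint would pass 70% of its speed; a pose out of reach is approached as far as the arm can. A shift or turn number past 1, either way, is cut back to 1. A call with a gripper value outside its range is refused whole. The fingers move at their own pace and stop on an object; "force" is the grip in N (left out, the last holds). Time passes only in rows, so rows that repeat a pose let the fingers close. It gives the time, the measured TCP pose, the force, the opening and the grip force at its end, in the units of the state.
- get_obs(): the state, without advancing time (a new reading comes with each control period).
- camera(name): name is "scene" or "top" or "wrist"; returns a dict with "color" (420x560x3 uint8, red, green, blue), "range_z" (420x560 float32, m along the optical axis (not along the pixel's ray), 0 where there is no reading), "fx", "fy", "cx", "cy" (pixels), "R" (3x3) and "t" (3): a world point X has camera coordinates R X + t; the wrist camera has in their place "tool_from_camera" (4x4, takes a point from camera to tool coordinates, whose origin is the TCP and whose axes are the flange's). Camera axes: x right, y down, z forward; pixel columns grow to the right and rows downward; lengths in m; the calibration is good to about 2 mm. A picture is of the moment at which its call begins: read the wrist's pose just before it.
- hand_in(): hands the job in; it is judged then, once.
The state is a dict: "clock": time; "joint_pos": joint angles; "joint_velocities": joint speeds; "tau": joint torques, N m; "position": TCP position; "ee_rot": TCP orientation; "ft_force": force on the tool from outside, world axes, zero at the start; "torque": the same for the moment, N m; "grip_width": opening from 0.0 (shut) to 1.0 (fully open); "grasp_force": force on a finger pad.
Only numpy, scipy, OpenCV 4.12 (cv2) and the standard library are available. Lean on these libraries where they do the work, as an engineer would, in place of code of your own. Each camera call takes 0.05 s, during which the arm holds its last target. There are 200 camera calls.

### The job

The filled sweet tins on the carrom table have their lids only resting in the mouth: close each one on the bench press, standing it on the steel spot under the ram and pushing the palm knob right down to its stop, so that the lid goes fully home; use the press for this, not your fingers on the lid. Put all the closed tins upright in the drawer of the plywood box, which is only half out, and shut the drawer fully, leaving the ram up. Leave the candy jar, the steel plate and the orange striker where they are.

Things in the scene. Friction and masses are not known exactly. Their poses are not given: they have to be found in the camera images.
- press: bench lid press, bolted to the table: green base plate 240 x 130 mm, 12 mm thick; origin 10 mm along x from the plate's centre, on the table. x runs along the press from its robot end to the rear, z up. Two guide posts 14 mm thick stand at x = 40, y = +-36 mm under a bridge whose top is 147 mm above the table; the ram slides on them
- anvil (a point): centre of the steel spot, 68 mm across, let in flush in the top of the press's plate, at x = -60 mm: a tin is stood here, under the pad. Axes as the press. The robot end, beyond x = -60, is open: come in and leave along x on that side
- pad (a point): centre of the underside of the ram's pressing pad, 44 mm across, straight above the spot: 56 mm above the plate when up, 40 mm when down. The pad is under the end of a flat nose 30 mm wide and 12 mm high with the pad, coming forward from the posts. Two fingers closing along the press's y reach down past both sides of the nose to hold a tin on the spot
- knob_top (a point): top of the black palm knob, a mushroom 50 mm across, on the ram's stem above the bridge of the press, 100 mm along x from the spot; its top is 179 mm above the plate when up. Pushed straight down, it brings the ram, nose and pad down with it; it has room for one tool pressing from above
- ram (a joint): how far the ram is pushed down, m: 0 up, 0.016 hard on its stop. Springs lift it; about 4 N starts it, 9 N holds it at the stop, and 5 N more while it is pushing a lid in
- box: plywood box 200 deep (x) x 290 wide (y) x 75 mm high, fixed to the table; origin under its centre, its open front looks along -x, roughly to the robot; its drawer slides out along -x
- drawer (a joint): how far the drawer is out, m: 0 shut, 0.14 fully out against its stop; 1.5 N of friction, it stays where it is left. When it is 0.14 out, 140 mm of its inside lie uncovered between its front panel and the box
- drawer_in (a point): on the drawer's floor (13 mm above the table), 70 mm behind the inner face of its front panel, in the middle of its width: the centre of the part uncovered when it is fully out. Axes as the box. The inside is 254 mm wide (y) and reaches from x = -70 to +111 mm; side walls 32 mm above the floor
- drawer_top (a point): middle of the top edge of the drawer's front panel, 71 mm above the table; axes as the box. The panel is plain plywood, 12 mm thick (x), 290 mm wide, and can be pinched over its top edge or pushed on its face
- tin1: sweet tin, round, 64 mm across, body 38 mm high, standing on the table; about 0.17 kg with its lid; origin at the centre of its underside, z up its axis. All tins are alike; two or three of the four are present
- tin1_lid: push-in lid of tin1, 54 mm across, captive in the tin's mouth; it has tin1's origin when unpressed. At the start its top stands 47.5 mm above the tin's underside, 7 mm too high; pressed home, 40.5 mm
- lid1_depth (a joint): how far tin1's lid is pushed in, m: 0 loose and proud, 0.007 home (what one full stroke of the press gives)
- tin2: sweet tin, round, 64 mm across, body 38 mm high, standing on the table; about 0.17 kg with its lid; origin at the centre of its underside, z up its axis. All tins are alike; two or three of the four are present
- tin2_lid: push-in lid of tin2, 54 mm across, captive in the tin's mouth; it has tin2's origin when unpressed. At the start its top stands 47.5 mm above the tin's underside, 7 mm too high; pressed home, 40.5 mm
- lid2_depth (a joint): how far tin2's lid is pushed in, m: 0 loose and proud, 0.007 home (what one full stroke of the press gives)
- tin3: sweet tin, round, 64 mm across, body 38 mm high, standing on the table; about 0.17 kg with its lid; origin at the centre of its underside, z up its axis. All tins are alike; two or three of the four are present
- tin3_lid: push-in lid of tin3, 54 mm across, captive in the tin's mouth; it has tin3's origin when unpressed. At the start its top stands 47.5 mm above the tin's underside, 7 mm too high; pressed home, 40.5 mm
- lid3_depth (a joint): how far tin3's lid is pushed in, m: 0 loose and proud, 0.007 home (what one full stroke of the press gives)
- tin4: sweet tin, round, 64 mm across, body 38 mm high, standing on the table; about 0.17 kg with its lid; origin at the centre of its underside, z up its axis. All tins are alike; two or three of the four are present
- tin4_lid: push-in lid of tin4, 54 mm across, captive in the tin's mouth; it has tin4's origin when unpressed. At the start its top stands 47.5 mm above the tin's underside, 7 mm too high; pressed home, 40.5 mm
- lid4_depth (a joint): how far tin4's lid is pushed in, m: 0 loose and proud, 0.007 home (what one full stroke of the press gives)
- jar: glass candy jar with a steel twist cap, 84 mm across, 115 mm high; origin under its centre; to be left alone
- plate: round steel plate 150 mm across, 18 mm high; origin under its centre; to be left alone
- striker: orange carrom striker, disc 41 mm across, 9 mm thick; origin under its centre; to be left alone
Mind the look-alikes: they are no part of the job. Leave any turquoise look-alike of the tin1 alone.

How it is judged:
On the way:
1. the ram is pushed down to its stop on a tin that stands on the spot (((horizontal distance between tin1 and anvil below 0.02 m and value of joint ram above 0.0145 m) or (horizontal distance between tin2 and anvil below 0.02 m and value of joint ram above 0.0145 m) or (horizontal distance between tin3 and anvil below 0.02 m and value of joint ram above 0.0145 m) or (horizontal distance between tin4 and anvil below 0.02 m and value of joint ram above 0.0145 m))), for 0.1 s.
At the end, for the whole second after the job is handed in: every tin that is present has its lid pushed in at least 5.5 of 7 mm and stands upright (within 0.12 rad) and at rest on the floor of the drawer; the drawer is shut to within 6 mm and the ram is up to within 3 mm (value of joint each of lid1_depth, lid2_depth, lid3_depth, lid4_depth above 0.0055 m and x of tin1 in the frame of drawer_in between -0.05 and 0.09 m and y of tin1 in the frame of drawer_in between -0.105 and 0.105 m and z of tin1 in the frame of drawer_in between -0.006 and 0.008 m and angle between each of tin1, tin2, tin3, tin4's own z axis and vertical below 0.12 rad and linear speed of each of tin1, tin2, tin3, tin4 below 0.03 m/s and x of tin2 in the frame of drawer_in between -0.05 and 0.09 m and y of tin2 in the frame of drawer_in between -0.105 and 0.105 m and z of tin2 in the frame of drawer_in between -0.006 and 0.008 m and x of tin3 in the frame of drawer_in between -0.05 and 0.09 m and y of tin3 in the frame of drawer_in between -0.105 and 0.105 m and z of tin3 in the frame of drawer_in between -0.006 and 0.008 m and x of tin4 in the frame of drawer_in between -0.05 and 0.09 m and y of tin4 in the frame of drawer_in between -0.105 and 0.105 m and z of tin4 in the frame of drawer_in between -0.006 and 0.008 m and value of joint drawer below 0.006 m and value of joint ram below 0.003 m); the robot touches nothing.
It fails at once if a lid is pushed by the fingers instead of the press (contact force between the fingers and tin1_lid above 4 N or contact force between the fingers and tin2_lid above 4 N or contact force between the fingers and tin3_lid above 4 N or contact force between the fingers and tin4_lid above 4 N).
It fails at once if the jar, the plate or the striker is shifted by more than 30 mm (distance of any of jar, plate, striker from where it was at the start of the episode above 0.03 m).
It fails at once if the jar is tipped (angle between jar's own z axis and vertical above 0.3 rad).
Of tin1, tin2, tin3, tin4 only 2 to 3 are there at a start; the rules pass over those that are not, and their reading is None.
At some moment in a run one of tin1, tin2, tin3, tin4 may be knocked a few centimetres aside while the robot is not near it.
Once in a run the grip may slacken for a moment while it holds something.
It also fails if it takes over 210 s, if anything falls off the work surface, if the arm or the gripper's body presses on something with over 40 N, if the wrist force passes 120 N, or if a joint passes its speed limit or range.

## Working session

There is one attempt and no reset: what is moved stays moved. The work goes in short steps, Python scripts to look and compute and a tool call to move; the robot and the scene stay as the last step left them, time stands still between calls to the robot, and variables do not carry over. Pictures are saved under pics/ and viewed, at most 14 in all, crops included, and the job is handed in when it is done.

Besides the shell and the picture viewer there is one more tool, called after "Request:" by a JSON object that holds its "method" and its "body", one argument or row to a line. move_arm: Moves the arm, as the interface text tells. Its arguments: {"type":"object","properties":{"plan":{"type":"array","items":{"type":"object","properties":{"delta_pos":{"type":"array","items":{"type":"number"}},"turn":{"type":"array","items":{"type":"number"}},"fingers":{"type":"number"}}}},"force":{"type":"number"}},"required":["plan"]}

```bash
mkdir -p pics; ls; cat > h.py <<'E'
import numpy as np, cv2
from scipy.spatial.transform import Rotation as Rot
from workcell import get_obs, camera, hand_in, tip_reach
def pts(c):
    h,w=c["range_z"].shape; v,u=np.mgrid[:h,:w]; z=c["range_z"]
    P=np.dstack([(u-c["cx"])/c["fx"]*z,(v-c["cy"])/c["fy"]*z,z])
    return (P-c["t"])@c["R"]
def save(c,n): cv2.imwrite("pics/"+n,c["color"][:,:,::-1])
E
python3 - <<'E'
from h import *
o=get_obs(); print(o)
print(tip_reach() if callable(tip_reach) else tip_reach)
for n in("scene","top"):
    c=camera(n); save(c,n+"0.png"); np.savez(n+"0.npz",**{k:c[k] for k in c}); print(n,c["fx"],c["R"],c["t"])
E
```

```text
pics
{'clock': 0.0, 'joint_pos': array([ 1.24436979,  0.33286012, -0.06469407,  1.46095451,  0.02159106,
        1.34988821, -0.08852172]), 'joint_velocities': array([ 4.78894339e-04,  1.92037846e-03,  2.29059584e-05,  8.92114330e-04,
        1.55839749e-03,  6.42296328e-05, -3.94760089e-04]), 'tau': array([ 2.21642813e-04, -6.25433922e+01,  4.95546323e-02, -3.91610813e+01,
        1.62785430e-02,  9.99060692e-03, -3.69871634e-05]), 'position': array([ 0.18687003, -0.59603022,  0.24151694]), 'ee_rot': array([ 9.88483713e-01,  1.51325637e-01, -1.36311747e-04, -6.94298476e-04]), 'ft_force': array([-0.30039741,  0.22740518,  0.7059259 ]), 'torque': array([-0.02040465, -0.024612  ,  0.00510624]), 'grasp_force': 0.0, 'grip_width': 0.9994200593411229}
0.011
scene 388.37853836153414 [[-0.21598793  0.97633953 -0.01050432]
 [ 0.70902419  0.14943718 -0.6891685 ]
 [-0.67129271 -0.1562999  -0.72452497]] [ 0.1252209  -0.31177491  1.36875974]
top 415.6168884678751 [[ 0.00414779 -0.99992617 -0.01142144]
 [-0.99718388 -0.00328062 -0.0749236 ]
 [ 0.07488059  0.01170004 -0.99712387]] [0.01411825 0.55990061 0.99827389]
```

View pics/scene0.png

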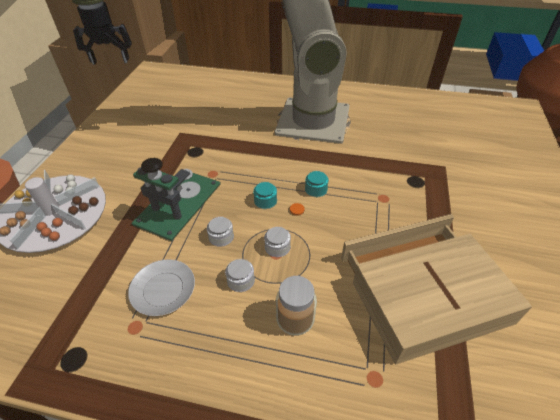

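View pics/top0.png

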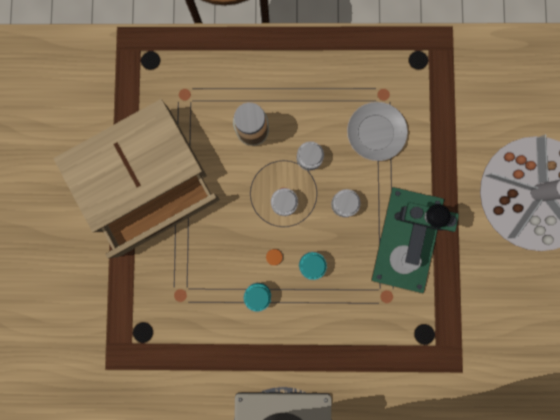

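The views show three silver tins at top-view pixels (310,155), (285,201) and (346,203), and two turquoise look-alikes at (312,265) and (257,297). The press spot is at (405,260) with the knob at (438,216), and the drawer front runs from about (112,250) to (214,197).

```bash
cat >> h.py <<'E'
def uv2plane(c,u,v,z):
    d=c["R"].T@np.array([(u-c["cx"])/c["fx"],(v-c["cy"])/c["fy"],1]); o=-c["R"].T@c["t"]
    return o+d*(z-o[2])/d[2]
def blobs(c,m,z,amin=60):
    n,l,s,ce=cv2.connectedComponentsWithStats(m.astype(np.uint8))
    P=pts(c)
    for i in range(1,n):
        if s[i,4]>=amin: print(s[i,4],ce[i].round(1),uv2plane(c,*ce[i],z).round(4),"medianxyz",np.median(P[l==i],0).round(4))
def tins(c,zlo=.036,zhi=.052):
    P=pts(c); hsv=cv2.cvtColor(c["color"],cv2.COLOR_RGB2HSV)
    Z=P[:,:,2]; m=(Z>zlo)&(Z<zhi)&(hsv[:,:,1]<60)
    for cx in cv2.findContours(m.astype(np.uint8),cv2.RETR_EXTERNAL,cv2.CHAIN_APPROX_NONE)[0]:
        a=cv2.contourArea(cx)
        if 250<a<1200:
            (u,v),r=cv2.minEnclosingCircle(cx); p=uv2plane(c,u,v,.04); q=P[int(v),int(u)]
            print("tin? area",a,"px",round(u),round(v),"r",round(r,1),"xy",p.round(4),"z",q[2].round(4))
E
python3 - <<'E'
from h import *
for n in("top","scene"):
    c=dict(np.load(n+"0.npz")); P=pts(c); hsv=cv2.cvtColor(c["color"],cv2.COLOR_RGB2HSV); H,S,V=[hsv[:,:,i] for i in range(3)]
    Z=P[:,:,2]; print(n); tins(c)
    g=(H>60)&(H<88)&(S>90)&(V>25)&(abs(Z-.012)<.012)&(P[:,:,0]>0.2)
    Q=P[g]; Q=Q[(Q[:,0]<.75)&(Q[:,1]<0)]; r=cv2.minAreaRect(Q[:,:2].astype(np.float32)); print("green",len(Q),r,cv2.boxPoints(r).round(3).tolist())
    k=(Z>.183)&(Z<.2)&(P[:,:,0]<.8)&(P[:,:,1]<-.1)&(P[:,:,1]>-.6); print("knob");blobs(c,k,.191,30)
    nose=(Z>.05)&(Z<.12)&(V<90)&(P[:,:,1]<-.1)&(P[:,:,1]>-.6)&(P[:,:,0]>.35)
    print("nose");blobs(c,nose,.08,50)
    sp=(S<60)&(V>90)&(abs(Z-.012)<.008)&(P[:,:,1]<-.2)&(P[:,:,1]>-.5);print("spot");blobs(c,sp,.012,100)
    b=(abs(Z-.073)<.006)&(P[:,:,1]>.1)&(P[:,:,0]>.2)
    Q=P[b]; r=cv2.minAreaRect(Q[:,:2].astype(np.float32)); print("box+panel",len(Q),r,cv2.boxPoints(r).round(3).tolist())
    nl,l,s,ce=cv2.connectedComponentsWithStats(b.astype(np.uint8))
    for i in range(1,nl):
        if s[i,4]>60:
            r=cv2.minAreaRect(P[l==i][:,:2].astype(np.float32)); print(s[i,4],r,cv2.boxPoints(r).round(3).tolist(),np.median(P[l==i][:,2]))
E
```

```text
top
tin? area 533.0 px 346 203 r 13.6 xy [ 0.5714 -0.1511  0.04  ] z 0.0487
tin? area 520.5 px 284 202 r 13.5 xy [ 0.5736 -0.0014  0.04  ] z 0.0466
tin? area 514.5 px 310 155 r 13.4 xy [ 0.688  -0.0644  0.04  ] z 0.05
green 2690 ((0.5055934190750122, -0.22003760933876038), (0.30240398645401, 0.23219914734363556), 76.77486419677734) [[0.3580000102519989, -0.3409999907016754], [0.5839999914169312, -0.39399999380111694], [0.652999997138977, -0.0989999994635582], [0.4269999861717224, -0.04600000008940697]]
knob
433 [438.1 215.8] [ 0.5325 -0.3137  0.191 ] medianxyz [ 0.5322 -0.3144  0.189 ]
nose
679 [414.6 238.6] [ 0.4863 -0.3006  0.08  ] medianxyz [ 0.4855 -0.3     0.0818]
spot
1699 [383.6 131.1] [ 0.7544 -0.2507  0.012 ] medianxyz [ 0.7564 -0.2512  0.0094]
385 [398.4 259.2] [ 0.4361 -0.2819  0.012 ] medianxyz [ 0.4367 -0.2812  0.0126]
box+panel 10987 ((0.6562004089355469, 0.30012792348861694), (0.2727109491825104, 0.4116608798503876), 29.912946701049805) [[0.4350000023841858, 0.41100001335144043], [0.640999972820282, 0.05400000140070915], [0.8769999742507935, 0.1899999976158142], [0.671
[... 1758 characters left out ...]
079071], [0.8960000276565552, 0.15700000524520874], [0.6729999780654907, 0.5479999780654907]]
501 ((0.5168590545654297, 0.28695082664489746), (0.014689617790281773, 0.2905517816543579), 29.856569290161133) [[0.43799999356269836, 0.4090000092983246], [0.5830000042915344, 0.15700000524520874], [0.5960000157356262, 0.16500000655651093], [0.45100000500679016, 0.4169999957084656]] 0.06964019292303851
11773 ((0.6581454873085022, 0.3693954646587372), (0.20224018394947052, 0.29486289620399475), 29.76976203918457) [[0.4970000088214874, 0.44699999690055847], [0.6439999938011169, 0.19099999964237213], [0.8190000057220459, 0.2919999957084656], [0.6729999780654907, 0.5479999780654907]] 0.0737486691429773
```

```bash
cat >> h.py <<'E'
def R_of(yaw): y=np.radians(yaw); return np.array([[np.cos(y),np.sin(y),0],[np.sin(y),-np.cos(y),0],[0,0,-1]])
def cur():
    o=get_obs(); R=Rot.from_quat(o["ee_rot"]).as_matrix(); return o["position"],np.degrees(np.arctan2(R[1,0],R[0,0]))
def legs(p,yaw,calls):
    """each call: list of (x,y,z,yaw) targets; prints shifts/turn z in the tool frame at that call's start"""
    for L in calls:
        for t in L:
            print("   d",(R_of(yaw).T@(np.array(t[:3])-p)).round(4).tolist(),"turnz",round(-np.radians(t[3]-yaw),3))
        p=np.array(L[-1][:3]); yaw=L[-1][3]; print("--")
E
python3 - <<'E'
from h import *
c=dict(np.load("top0.npz")); P=pts(c); hsv=cv2.cvtColor(c["color"],cv2.COLOR_RGB2HSV); H,S,V=[hsv[:,:,i] for i in range(3)]
m=((P[:,:,0]>.33)&(P[:,:,0]<.66)&(P[:,:,1]<-.18)&(P[:,:,1]>-.42)&(abs(P[:,:,2]-.012)<.006))
g=m&(H>60)&(H<88)&(S>80)
Q=P[g]; r=cv2.minAreaRect(Q[:,:2].astype(np.float32)); print(g.sum(),r,cv2.boxPoints(r).round(3).tolist())
w=camera("wrist"); print(w["tool_from_camera"])
save(w,"w0.png")
p,y=cur(); print(p,y,Rot.from_quat(get_obs()["ee_rot"]).as_matrix().round(4))
legs(p,y,[[(.187,-.596,.24,-15)],[(0.40,0,.25,-60.2),(0.5136,.2872,.15,-60.2)]])
E
```

```text
2812 ((0.485265851020813, -0.3057939410209656), (0.12920083105564117, 0.2345551699399948), 76.8807144165039) [[0.35600000619888306, -0.34200000762939453], [0.5849999785423279, -0.39500001072883606], [0.6140000224113464, -0.26899999380111694], [0.38600000739097595, -0.2160000056028366]]
[[-1.08266035e-03 -9.62549793e-01 -2.71102790e-01  6.93667720e-02]
 [ 9.99999280e-01 -1.18223269e-03  2.03975272e-04 -1.69938599e-04]
 [-5.16842939e-04 -2.71102374e-01  9.62550381e-01 -1.30417329e-01]
 [ 0.00000000e+00  0.00000000e+00  0.00000000e+00  1.00000000e+00]]
[ 0.18687658 -0.59612769  0.24171017] 17.40671662420672 [[ 9.542e-01  2.992e-01 -4.000e-04]
 [ 2.992e-01 -9.542e-01  1.000e-03]
 [-1.000e-04 -1.100e-03 -1.000e+00]]
   d [0.0002, -0.0001, 0.0017] turnz 0.566
--
   d [0.0515, -0.6308, -0.01] turnz 0.789
   d [0.0869, -0.9376, 0.09] turnz 0.789
--
```

```bash
python3 - <<'E'
from h import *
p,y=cur()
legs(p,y,[[(.5,-.05,.25,119.8)],[(0.5136,.2872,.2,119.8)]])
E
```

```text
d [0.4622, -0.4274, -0.0083] turnz -1.787
--
   d [0.2859, 0.1794, 0.05] turnz -0.0
--
```

Units first: shifts go in shares of 0.8 m and turns go in shares of 2 rad. So 0.462 m / 0.8 = 0.5775, -0.25 m / 0.8 = -0.3125, -1.787 rad / 2 = -0.8935.

Request:
{"method": "move_arm", "body": {
  "plan": [
    {"delta_pos":[0.05,-0.045,0],"turn":[0,0,-0.075],"fingers":0},
    {"delta_pos":[0.1,-0.0888,0],"turn":[0,0,-0.15],"fingers":0},
    {"delta_pos":[0.15,-0.1338,0],"turn":[0,0,-0.225],"fingers":0},
    {"delta_pos":[0.1925,-0.1775,0],"turn":[0,0,-0.3],"fingers":0},
    {"delta_pos":[0.2413,-0.2225,0],"turn":[0,0,-0.375],"fingers":0},
    {"delta_pos":[0.2888,-0.2675,0],"turn":[0,0,-0.45],"fingers":0},
    {"delta_pos":[0.3375,-0.3125,0],"turn":[0,0,-0.525],"fingers":0},
    {"delta_pos":[0.385,-0.3563,0],"turn":[0,0,-0.6],"fingers":0},
    {"delta_pos":[0.4325,-0.4,0],"turn":[0,0,-0.675],"fingers":0},
    {"delta_pos":[0.4813,-0.445,0],"turn":[0,0,-0.75],"fingers":0},
    {"delta_pos":[0.53,-0.49,0],"turn":[0,0,-0.825],"fingers":0},
    {"delta_pos":[0.5775,-0.5338,-0.01],"turn":[0,0,-0.8935],"fingers":0}
  ]
}}

```text
clock: 1.65
position: [0.5003, -0.0492, 0.25]
ee_rot: [0.5, 0.866, -0.0, -0.0]
ft_force: [-0.2, -0.2, -0.1]
grip_width: 0.998
grasp_force: 0.0
```

To row units: 0.286 m / 0.8 = 0.3575, 0.179 m / 0.8 = 0.2238.

Request:
{"method": "move_arm", "body": {
  "plan": [
    {"delta_pos":[0.3575,0.2238,0.0625],"turn":[0,0,0],"fingers":0.5},
    {"delta_pos":[0.3575,0.2238,0.0625],"turn":[0,0,0],"fingers":0.5},
    {"delta_pos":[0.3575,0.2238,0.0625],"turn":[0,0,0],"fingers":0.5},
    {"delta_pos":[0.3575,0.2238,0.0625],"turn":[0,0,0],"fingers":0.5},
    {"delta_pos":[0.3575,0.2238,0.0625],"turn":[0,0,0],"fingers":0.5},
    {"delta_pos":[0.3575,0.2238,0.0625],"turn":[0,0,0],"fingers":0.5},
    {"delta_pos":[0.3575,0.2238,0.0625],"turn":[0,0,0],"fingers":0.5},
    {"delta_pos":[0.3575,0.2238,0.0625],"turn":[0,0,0],"fingers":0.5}
  ]
}}

```text
clock: 2.65
position: [0.5136, 0.2853, 0.2001]
ee_rot: [0.502, 0.865, -0.0, 0.0]
ft_force: [-0.5, -0.4, 0.6]
grip_width: 0.502
grasp_force: 0.0
```

To row units: 0.144 m / 0.8 = 0.18, 0.1 m / 0.8 = 0.125.

Request:
{"method": "move_arm", "body": {
  "plan": [
    {"delta_pos":[0,0.0013,0.0625],"turn":[0,0,0],"fingers":0.5},
    {"delta_pos":[0,0.0013,0.125],"turn":[0,0,0],"fingers":0.5},
    {"delta_pos":[0,0.0013,0.18],"turn":[0,0,0],"fingers":0.5},
    {"delta_pos":[0,0.0013,0.18],"turn":[0,0,0],"fingers":0.5},
    {"delta_pos":[0,0.0013,0.18],"turn":[0,0,0],"fingers":1},
    {"delta_pos":[0,0.0013,0.18],"turn":[0,0,0],"fingers":1},
    {"delta_pos":[0,0.0013,0.18],"turn":[0,0,0],"fingers":1},
    {"delta_pos":[0,0.0013,0.18],"turn":[0,0,0],"fingers":1},
    {"delta_pos":[0,0.0013,0.18],"turn":[0,0,0],"fingers":1}
  ],
  "force": 30
}}

```text
clock: 3.78
position: [0.5157, 0.2872, 0.0588]
ee_rot: [0.502, 0.865, 0.001, 0.001]
ft_force: [-0.6, -2.7, 8.6]
grip_width: 0.135
grasp_force: 32.9
```

To row units: -0.073 m / 0.8 = -0.0913, -0.07 m / 0.8 = -0.0875.

Request:
{"method": "move_arm", "body": {
  "plan": [
    {"delta_pos":[0,-0.01,0],"turn":[0,0,0],"fingers":1},
    {"delta_pos":[0,-0.0225,0],"turn":[0,0,0],"fingers":1},
    {"delta_pos":[0,-0.035,0],"turn":[0,0,0],"fingers":1},
    {"delta_pos":[0,-0.0475,0],"turn":[0,0,0],"fingers":1},
    {"delta_pos":[0,-0.06,0],"turn":[0,0,0],"fingers":1},
    {"delta_pos":[0,-0.0725,0],"turn":[0,0,0],"fingers":1},
    {"delta_pos":[0,-0.0825,0],"turn":[0,0,0],"fingers":1},
    {"delta_pos":[0,-0.0875,0],"turn":[0,0,0],"fingers":1},
    {"delta_pos":[0,-0.0913,0],"turn":[0,0,0],"fingers":1},
    {"delta_pos":[0,-0.0913,0],"turn":[0,0,0],"fingers":1}
  ]
}}

```text
clock: 5.03
position: [0.4525, 0.2512, 0.0587]
ee_rot: [0.502, 0.865, 0.001, 0.002]
ft_force: [0.4, -0.8, 11.4]
grip_width: 0.133
grasp_force: 33.5
```

To row units: -0.01 m / 0.8 = -0.0125, -0.007 m / 0.8 = -0.0088.

Request:
{"method": "move_arm", "body": {
  "plan": [
    {"delta_pos":[0,-0.005,0],"turn":[0,0,0],"fingers":1},
    {"delta_pos":[0,-0.0088,0],"turn":[0,0,0],"fingers":1},
    {"delta_pos":[0,-0.0125,0],"turn":[0,0,0],"fingers":1},
    {"delta_pos":[0,-0.0125,0],"turn":[0,0,0],"fingers":1}
  ]
}}

```text
clock: 5.52
position: [0.4448, 0.2468, 0.0588]
ee_rot: [0.502, 0.865, 0.003, 0.002]
ft_force: [4.7, 1.1, 5.6]
grip_width: 0.132
grasp_force: 32.8
```

To row units: -0.15 m / 0.8 = -0.1875, -0.1 m / 0.8 = -0.125.

Request:
{"method": "move_arm", "body": {
  "plan": [
    {"delta_pos":[0,0,0],"turn":[0,0,0],"fingers":0.5},
    {"delta_pos":[0,0,0],"turn":[0,0,0],"fingers":0.5},
    {"delta_pos":[0,0,0],"turn":[0,0,0],"fingers":0.5},
    {"delta_pos":[0,0,0],"turn":[0,0,0],"fingers":0.5},
    {"delta_pos":[0,0,-0.0625],"turn":[0,0,0],"fingers":0.5},
    {"delta_pos":[0,0,-0.125],"turn":[0,0,0],"fingers":0},
    {"delta_pos":[0,0,-0.1875],"turn":[0,0,0],"fingers":0},
    {"delta_pos":[0,0,-0.1875],"turn":[0,0,0],"fingers":0}
  ]
}}

```text
clock: 6.52
position: [0.4436, 0.2468, 0.2097]
ee_rot: [0.502, 0.865, 0.002, 0.002]
ft_force: [-0.0, 0.3, -0.5]
grip_width: 1.005
grasp_force: 0.0
```

```bash
cat >> h.py <<'E'
def panel(c):
    P=pts(c); b=(abs(P[:,:,2]-.071)<.006)&(P[:,:,1]>.05)&(P[:,:,0]>.2)
    nl,l,s,ce=cv2.connectedComponentsWithStats(b.astype(np.uint8))
    for i in range(1,nl):
        if s[i,4]>60:
            r=cv2.minAreaRect(P[l==i][:,:2].astype(np.float32)); d=np.array(r[0])-[.657,.3695]; print("rect",np.round(r[0],4),np.round(r[1],3),round(r[2],1),"boxframe",(d@[.8675,.4975]).round(4))
E
python3 - <<'E'
from h import *
p,y=cur(); print(p,y)
c=camera("top"); save(c,"t1.png"); tins(c); panel(c)
c=camera("scene"); tins(c)
legs(p,y,[[(.47,.1,.2,150),(.573,-.15,.2,166.9)],[(.573,-.15,.014,166.9)]])
E
```

```text
[0.44361774 0.24683849 0.20974825] 119.79507497877343
tin? area 533.5 px 346 203 r 13.6 xy [ 0.5715 -0.1511  0.04  ] z 0.0463
tin? area 519.5 px 284 202 r 13.5 xy [ 0.5737 -0.0013  0.04  ] z 0.0436
tin? area 515.0 px 310 155 r 13.4 xy [ 0.6879 -0.0644  0.04  ] z 0.0464
rect [0.6566 0.3695] [0.202 0.292] 29.7 boxframe -0.0003
rect [0.4683 0.2033] [0.012 0.189] 29.6 boxframe -0.2464
tin? area 482.5 px 239 270 r 14.2 xy [ 0.6923 -0.0643  0.04  ] z 0.0466
tin? area 389.5 px 277 237 r 13.2 xy [ 0.5782 -0.0009  0.04  ] z 0.0472
tin? area 376.0 px 220 228 r 12.9 xy [ 0.5797 -0.1483  0.04  ] z 0.0483
tin? area 275.5 px 48 234 r 37.0 xy [ 0.6885 -0.5593  0.04  ] z 0.0384
   d [-0.1405, -0.0501, 0.0097] turnz -0.527
   d [-0.4087, -0.0849, 0.0097] turnz -0.822
--
   d [0.0, 0.0, 0.186] turnz -0.0
--
```

To row units: -0.409 m / 0.8 = -0.5113, -0.14 m / 0.8 = -0.175, -0.822 rad / 2 = -0.411.

Request:
{"method": "move_arm", "body": {
  "plan": [
    {"delta_pos":[-0.175,-0.0625,0.0125],"turn":[0,0,-0.2],"fingers":0},
    {"delta_pos":[-0.175,-0.0625,0.0125],"turn":[0,0,-0.25],"fingers":0},
    {"delta_pos":[-0.175,-0.0625,0.0125],"turn":[0,0,-0.25],"fingers":0},
    {"delta_pos":[-0.5113,-0.105,0.0125],"turn":[0,0,-0.411],"fingers":0},
    {"delta_pos":[-0.5113,-0.105,0.0125],"turn":[0,0,-0.411],"fingers":0},
    {"delta_pos":[-0.5113,-0.105,0.0125],"turn":[0,0,-0.411],"fingers":0},
    {"delta_pos":[-0.5113,-0.105,0.0125],"turn":[0,0,-0.411],"fingers":0},
    {"delta_pos":[-0.5113,-0.105,0.0125],"turn":[0,0,-0.411],"fingers":0},
    {"delta_pos":[-0.5113,-0.105,0.0125],"turn":[0,0,-0.411],"fingers":0},
    {"delta_pos":[-0.5113,-0.105,0.0125],"turn":[0,0,-0.411],"fingers":0},
    {"delta_pos":[-0.5113,-0.105,0.0125],"turn":[0,0,-0.411],"fingers":0}
  ]
}}

```text
clock: 8.0
position: [0.5722, -0.1495, 0.196]
ee_rot: [0.113, 0.994, 0.0, -0.0]
ft_force: [0.5, 0.2, 0.6]
grip_width: 1.001
grasp_force: 0.0
```

```bash
cat >> h.py <<'E'
def wrist(name=None):
    o=get_obs(); c=camera("wrist"); T=c["tool_from_camera"]; Rt=Rot.from_quat(o["ee_rot"]).as_matrix()
    Rwc=Rt@T[:3,:3]; t=Rt@T[:3,3]+o["position"]; c["R"]=Rwc.T; c["t"]=-Rwc.T@t
    if name: save(c,name)
    return c
def wtins(c,zlo=.034,zhi=.055):
    P=pts(c); hsv=cv2.cvtColor(c["color"],cv2.COLOR_RGB2HSV); Z=P[:,:,2]
    m=((Z>zlo)&(Z<zhi)&(hsv[:,:,1]<70)&(c["range_z"]>0.15)).astype(np.uint8)
    n,l,s,ce=cv2.connectedComponentsWithStats(m)
    for i in range(1,n):
        if s[i,4]>800:
            Q=P[l==i]; (x,y),r=cv2.minEnclosingCircle(Q[:,:2].astype(np.float32)); print("wtin",s[i,4],ce[i].round(),"circ",round(x,4),round(y,4),"r",round(r,4),"med",np.median(Q,0).round(4),"p95z",np.percentile(Q[:,2],90).round(4))
E
python3 - <<'E'
from h import *
print(cur()); c=wrist("w1.png"); wtins(c)
E
```

```text
(array([ 0.57220531, -0.14948533,  0.19602367]), np.float64(167.01337257313494))
wtin 5066 [455. 156.] circ 0.5767 -0.0018 r 0.0333 med [ 0.5735 -0.0053  0.046 ] p95z 0.0471
wtin 4583 [276. 193.] circ 0.5742 -0.1521 r 0.0332 med [ 0.5712 -0.1511  0.046 ] p95z 0.0471
wtin 1021 [375. 296.] circ 0.6901 -0.0749 r 0.0313 med [ 0.6832 -0.0859  0.0378] p95z 0.0469
```

View pics/w1.png

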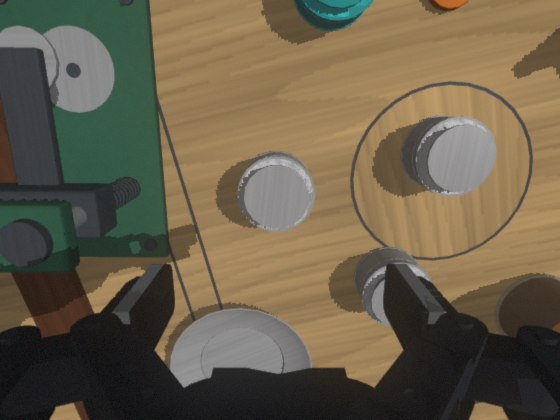

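The wrist view has the tin centred at (276,193), with the other two tins at (455,156) and behind the finger at (390,290). The press spot is at (75,70).

To row units: 0.182 m / 0.8 = 0.2275, -0.002 m / 0.8 = -0.0025.

Request:
{"method": "move_arm", "body": {
  "plan": [
    {"delta_pos":[-0.0025,-0.0013,0.0625],"turn":[0,0,0],"fingers":0},
    {"delta_pos":[-0.0025,-0.0013,0.125],"turn":[0,0,0],"fingers":0},
    {"delta_pos":[-0.0025,-0.0013,0.1875],"turn":[0,0,0],"fingers":0},
    {"delta_pos":[-0.0025,-0.0013,0.2275],"turn":[0,0,0],"fingers":0},
    {"delta_pos":[-0.0025,-0.0013,0.2275],"turn":[0,0,0],"fingers":0},
    {"delta_pos":[-0.0025,-0.0013,0.2275],"turn":[0,0,0],"fingers":1},
    {"delta_pos":[-0.0025,-0.0013,0.2275],"turn":[0,0,0],"fingers":1},
    {"delta_pos":[-0.0025,-0.0013,0.2275],"turn":[0,0,0],"fingers":1},
    {"delta_pos":[-0.0025,-0.0013,0.2275],"turn":[0,0,0],"fingers":1}
  ],
  "force": 40
}}

```text
clock: 9.18
position: [0.5756, -0.1525, 0.0166]
ee_rot: [0.114, 0.993, -0.0, 0.002]
ft_force: [-1.8, 0.5, 8.0]
grip_width: 0.736
grasp_force: 44.4
```

```bash
cat >> h.py <<'E'
PX=np.array([np.cos(np.radians(-13.1)),np.sin(np.radians(-13.1))]); SPOT=np.array([.436,-.2938]); KNOB=SPOT+.1*PX
BX=np.array([.8675,.4975]); BY=np.array([-.4975,.8675]); DIN=np.array([.5095,.2849])
E
python3 - <<'E'
from h import *
p,y=cur(); o=get_obs();print(p,y,o["grip_width"],o["grasp_force"])
A=SPOT-.095*PX; Z=p[2]
print(A,SPOT,KNOB)
legs(p,y,[[(*p[:2],Z+.04,166.9),(.36,-.2,Z+.04,166.9),(*A,Z+.04,166.9),(*A,Z+.0155,166.9)],[(*SPOT,Z+.0155,166.9),(*SPOT,Z+.0125,166.9)],[(*SPOT,.22,166.9),(*KNOB,.215,166.9)]])
E
```

```text
[ 0.57559449 -0.15251147  0.01660152] 166.8973928115054 0.7359986083415664 44.434136152267456
[ 0.34347228 -0.27226813] [ 0.436  -0.2938] [ 0.5333976  -0.31646513]
   d [0.0, 0.0, -0.04] turnz -0.0
   d [0.1992, -0.0951, -0.04] turnz -0.0
   d [0.1989, -0.1693, -0.04] turnz -0.0
   d [0.1989, -0.1693, -0.0155] turnz -0.0
--
   d [-0.095, 0.0, 0.0] turnz -0.0
   d [-0.095, 0.0, 0.003] turnz -0.0
--
   d [0.0, 0.0, -0.1909] turnz -0.0
   d [-0.1, 0.0, -0.1859] turnz -0.0
--
```

To row units: 0.199 m / 0.8 = 0.2488, -0.169 m / 0.8 = -0.2113.

Request:
{"method": "move_arm", "body": {
  "plan": [
    {"delta_pos":[0,0,-0.0525],"turn":[0,0,0],"fingers":1},
    {"delta_pos":[0.05,-0.0238,-0.0525],"turn":[0,0,0],"fingers":1},
    {"delta_pos":[0.1,-0.0475,-0.0525],"turn":[0,0,0],"fingers":1},
    {"delta_pos":[0.15,-0.0713,-0.0525],"turn":[0,0,0],"fingers":1},
    {"delta_pos":[0.2,-0.095,-0.0525],"turn":[0,0,0],"fingers":1},
    {"delta_pos":[0.2488,-0.1188,-0.0525],"turn":[0,0,0],"fingers":1},
    {"delta_pos":[0.2488,-0.1625,-0.0525],"turn":[0,0,0],"fingers":1},
    {"delta_pos":[0.2488,-0.2113,-0.0525],"turn":[0,0,0],"fingers":1},
    {"delta_pos":[0.2488,-0.2113,-0.0375],"turn":[0,0,0],"fingers":1},
    {"delta_pos":[0.2488,-0.2113,-0.0238],"turn":[0,0,0],"fingers":1},
    {"delta_pos":[0.2488,-0.2113,-0.0238],"turn":[0,0,0],"fingers":1}
  ],
  "force": 40
}}

```text
clock: 10.55
position: [0.342, -0.2705, 0.0326]
ee_rot: [0.113, 0.994, 0.001, -0.001]
ft_force: [-0.0, 0.9, -2.1]
grip_width: 0.734
grasp_force: 45.4
```

```bash
python3 - <<'E'
from h import *
c=camera("scene"); cv2.imwrite("pics/s2.png",cv2.resize(c["color"][120:270,90:290,::-1],(800,600)))
E
```

```text
(no output)
```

View pics/s2.png

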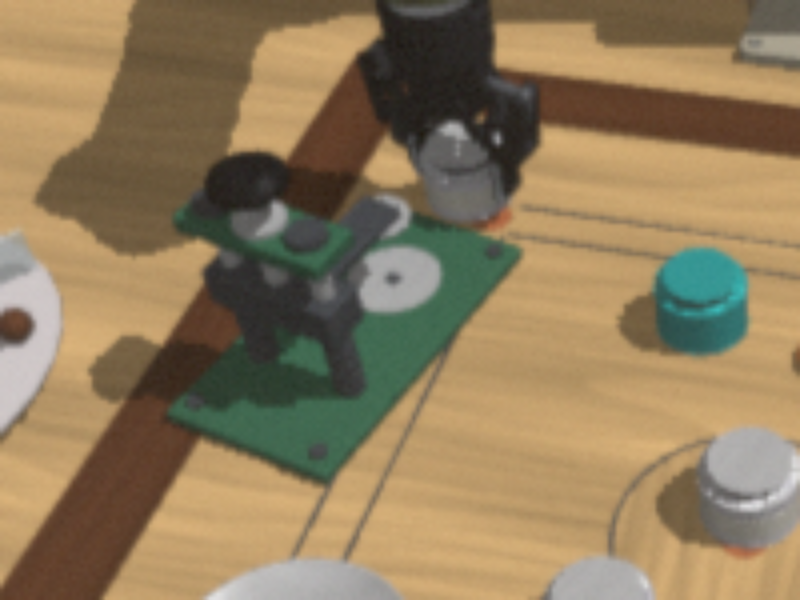

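To row units: -0.096 m / 0.8 = -0.12, -0.087 m / 0.8 = -0.1088.

Request:
{"method": "move_arm", "body": {
  "plan": [
    {"delta_pos":[-0.0188,0,0],"turn":[0,0,0],"fingers":1},
    {"delta_pos":[-0.0375,0,0],"turn":[0,0,0],"fingers":1},
    {"delta_pos":[-0.0563,-0.0013,0],"turn":[0,0,0],"fingers":1},
    {"delta_pos":[-0.075,-0.0013,0],"turn":[0,0,0],"fingers":1},
    {"delta_pos":[-0.0938,-0.0013,0],"turn":[0,0,0],"fingers":1},
    {"delta_pos":[-0.1088,-0.0013,0],"turn":[0,0,0],"fingers":1},
    {"delta_pos":[-0.12,-0.0013,0],"turn":[0,0,0],"fingers":1},
    {"delta_pos":[-0.12,-0.0013,0],"turn":[0,0,0],"fingers":1},
    {"delta_pos":[-0.12,-0.0013,0.0038],"turn":[0,0,0],"fingers":1},
    {"delta_pos":[-0.12,-0.0013,0.0044],"turn":[0,0,0],"fingers":1}
  ]
}}

```text
clock: 11.85
position: [0.4347, -0.2946, 0.0295]
ee_rot: [0.114, 0.993, -0.0, -0.0]
ft_force: [0.3, -0.1, -1.5]
grip_width: 0.74
grasp_force: 45.4
```

```bash
python3 - <<'E'
from h import *
c=camera("scene"); cv2.imwrite("pics/s3.png",cv2.resize(c["color"][120:270,90:290,::-1],(800,600)))
E
```

```text
(no output)
```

View pics/s3.png

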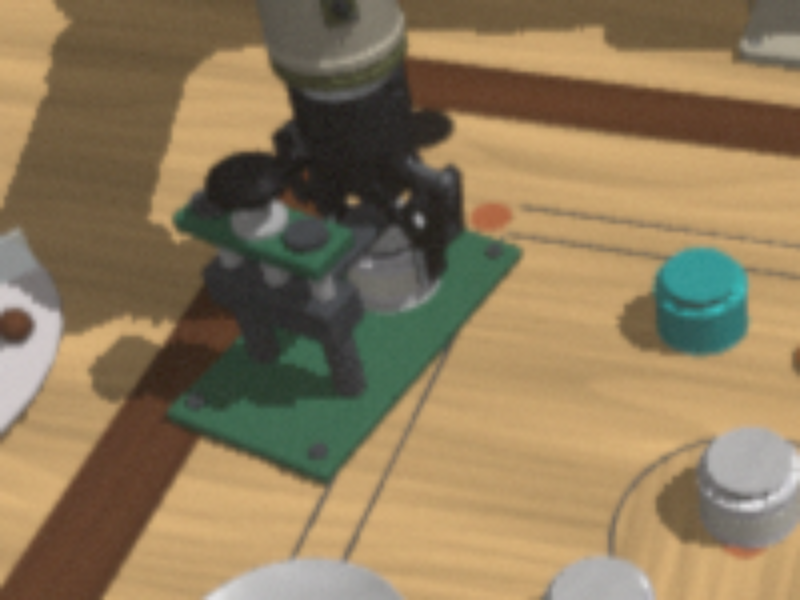

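To row units: -0.21 m / 0.8 = -0.2625, -0.179 m / 0.8 = -0.2238.

Request:
{"method": "move_arm", "body": {
  "plan": [
    {"delta_pos":[0,0,0.0013],"turn":[0,0,0],"fingers":1},
    {"delta_pos":[0,0,0.0013],"turn":[0,0,0],"fingers":0.1},
    {"delta_pos":[0,0,0.0013],"turn":[0,0,0],"fingers":0.1},
    {"delta_pos":[0,0,0.0013],"turn":[0,0,0],"fingers":0.1},
    {"delta_pos":[0,0,-0.05],"turn":[0,0,0],"fingers":0.1},
    {"delta_pos":[0,0,-0.125],"turn":[0,0,0],"fingers":0.1},
    {"delta_pos":[0,0,-0.2],"turn":[0,0,0],"fingers":0.1},
    {"delta_pos":[0,0,-0.2625],"turn":[0,0,0],"fingers":1},
    {"delta_pos":[-0.0625,0.0013,-0.2625],"turn":[0,0,0],"fingers":1},
    {"delta_pos":[-0.125,0.0025,-0.2625],"turn":[0,0,0],"fingers":1},
    {"delta_pos":[-0.125,0.0025,-0.2238],"turn":[0,0,0],"fingers":1},
    {"delta_pos":[-0.125,0.0025,-0.2238],"turn":[0,0,0],"fingers":1}
  ]
}}

```text
clock: 13.4
position: [0.5322, -0.3147, 0.2065]
ee_rot: [0.114, 0.993, 0.001, -0.002]
ft_force: [-0.6, -1.2, 0.2]
grip_width: 0.003
grasp_force: 0.0
```

```bash
python3 - <<'E'
from h import *
print(get_obs()["grip_width"]); c=camera("scene"); cv2.imwrite("pics/s4.png",cv2.resize(c["color"][120:270,90:290,::-1],(800,600)))
E
```

```text
0.0027483999742189836
```

View pics/s4.png

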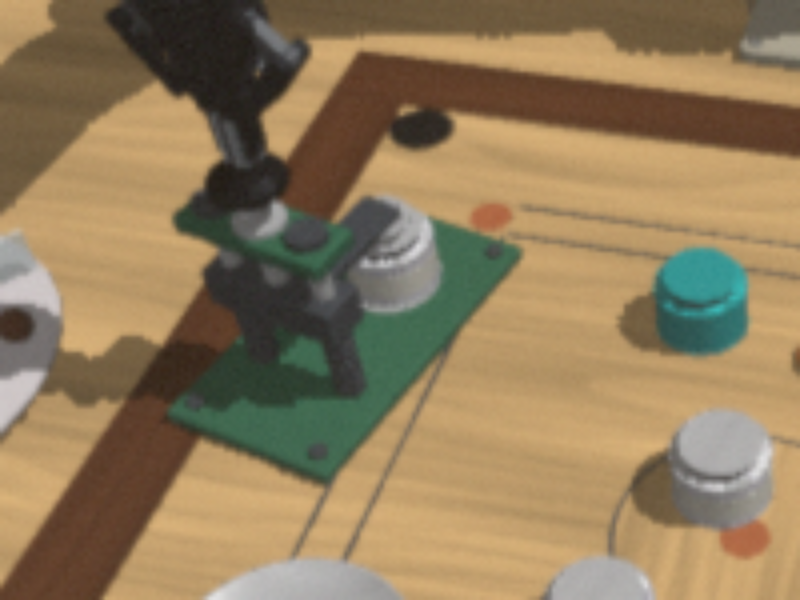

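The tin stands on the spot, under the pad. The fingers are over the knob at (240,180) in the crop, and tin B has been knocked aside from where it was.

To row units: 0.027 m / 0.8 = 0.0338, 0.025 m / 0.8 = 0.0313.

Request:
{"method": "move_arm", "body": {
  "plan": [
    {"delta_pos":[0,0,0.005],"turn":[0,0,0],"fingers":1},
    {"delta_pos":[0,0,0.0125],"turn":[0,0,0],"fingers":1},
    {"delta_pos":[0,0,0.0188],"turn":[0,0,0],"fingers":1},
    {"delta_pos":[0,0,0.025],"turn":[0,0,0],"fingers":1},
    {"delta_pos":[0,0,0.0288],"turn":[0,0,0],"fingers":1},
    {"delta_pos":[0,0,0.0313],"turn":[0,0,0],"fingers":1},
    {"delta_pos":[0,0,0.0338],"turn":[0,0,0],"fingers":1},
    {"delta_pos":[0,0,0.0338],"turn":[0,0,0],"fingers":1},
    {"delta_pos":[0,0,0.0338],"turn":[0,0,0],"fingers":1}
  ]
}}

```text
clock: 14.58
position: [0.5336, -0.316, 0.1856]
ee_rot: [0.114, 0.993, -0.001, 0.001]
ft_force: [-9.5, 3.2, 26.0]
grip_width: 0.001
grasp_force: 13.2
```

To row units: 0.003 m / 0.8 = 0.0038, 0.002 m / 0.8 = 0.0025.

Request:
{"method": "move_arm", "body": {
  "plan": [
    {"delta_pos":[0,0,0.0025],"turn":[0,0,0],"fingers":1},
    {"delta_pos":[0,0,0.0038],"turn":[0,0,0],"fingers":1},
    {"delta_pos":[0,0,0.0038],"turn":[0,0,0],"fingers":1},
    {"delta_pos":[0,0,0.0038],"turn":[0,0,0],"fingers":1}
  ]
}}

```text
clock: 15.08
position: [0.5338, -0.316, 0.1854]
ee_rot: [0.115, 0.993, -0.002, 0.002]
ft_force: [-19.1, 7.1, 46.8]
grip_width: 0.001
grasp_force: 23.7
```

Request:
{"method": "move_arm", "body": {
  "plan": [
    {"delta_pos":[0,0,-0.025],"turn":[0,0,0],"fingers":1},
    {"delta_pos":[0,0,-0.075],"turn":[0,0,0],"fingers":1},
    {"delta_pos":[0,0,-0.075],"turn":[0,0,0],"fingers":0},
    {"delta_pos":[0,0,-0.075],"turn":[0,0,0],"fingers":0},
    {"delta_pos":[0.0625,0,-0.075],"turn":[0,0,0],"fingers":0},
    {"delta_pos":[0.125,0,-0.075],"turn":[0,0,0],"fingers":0},
    {"delta_pos":[0.125,0,-0.075],"turn":[0,0,0],"fingers":0}
  ]
}}

```text
clock: 15.95
position: [0.4323, -0.2928, 0.2376]
ee_rot: [0.115, 0.993, -0.001, -0.002]
ft_force: [0.6, 0.2, -0.6]
grip_width: 1.004
grasp_force: 0.0
```

```bash
python3 - <<'E'
from h import *
p,y=cur(); print(p,y)
c=camera("scene"); cv2.imwrite("pics/s5.png",cv2.resize(c["color"][120:270,90:290,::-1],(800,600))); tins(c)
c=camera("top"); tins(c)
c=wrist("w2.png")
P=pts(c); Z=P[:,:,2]; hsv=cv2.cvtColor(c["color"],cv2.COLOR_RGB2HSV); m=(Z>.045)&(Z<.066)&(hsv[:,:,1]<60)&(c["range_z"]>.12)&(np.hypot(P[:,:,0]-.436,P[:,:,1]+.294)<.05)
print(m.sum(), np.percentile(Z[m],[5,50,80,95]).round(4)); (x,yy),r=cv2.minEnclosingCircle(P[m][:,:2].astype(np.float32)); print(x,yy,r)
E
```

```text
[ 0.43227178 -0.2927585   0.23759272] 166.7358717994538
tin? area 489.0 px 239 270 r 14.3 xy [ 0.691  -0.0647  0.04  ] z 0.0469
tin? area 382.0 px 270 232 r 12.9 xy [ 0.568  -0.0219  0.04  ] z 0.0464
tin? area 265.0 px 48 234 r 37.0 xy [ 0.6885 -0.5593  0.04  ] z 0.0375
tin? area 523.0 px 292 206 r 13.5 xy [ 0.5632 -0.0219  0.04  ] z 0.0491
tin? area 509.0 px 310 155 r 13.4 xy [ 0.6879 -0.0644  0.04  ] z 0.0473
1900 [0.0479 0.0499 0.0514 0.0522]
0.43389856815338135 -0.2939870059490204 0.032849568873643875
```

View pics/w2.png

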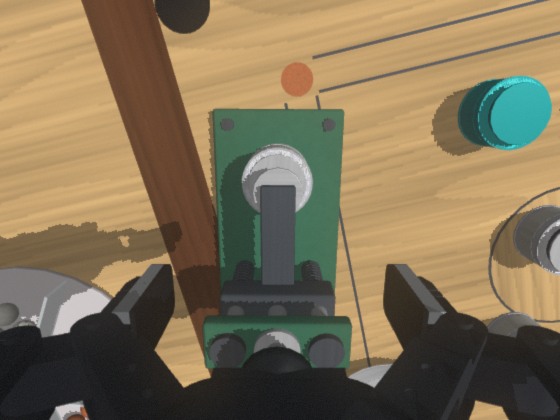

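The lid now sits low, with its top at z≈0.052, and the tin is centred on the spot at (277,180). The ram is back up.

To row units: 0.207 m / 0.8 = 0.2588, 0.05 m / 0.8 = 0.0625.

Request:
{"method": "move_arm", "body": {
  "plan": [
    {"delta_pos":[-0.0025,-0.0013,0.0625],"turn":[0,0,0],"fingers":0},
    {"delta_pos":[-0.0025,-0.0013,0.125],"turn":[0,0,0],"fingers":0},
    {"delta_pos":[-0.0025,-0.0013,0.1875],"turn":[0,0,0],"fingers":0},
    {"delta_pos":[-0.0025,-0.0013,0.2375],"turn":[0,0,0],"fingers":0},
    {"delta_pos":[-0.0025,-0.0013,0.2588],"turn":[0,0,0],"fingers":0},
    {"delta_pos":[-0.0025,-0.0013,0.2588],"turn":[0,0,0],"fingers":0},
    {"delta_pos":[-0.0025,-0.0013,0.2588],"turn":[0,0,0],"fingers":1},
    {"delta_pos":[-0.0025,-0.0013,0.2588],"turn":[0,0,0],"fingers":1},
    {"delta_pos":[-0.0025,-0.0013,0.2588],"turn":[0,0,0],"fingers":1},
    {"delta_pos":[-0.0025,-0.0013,0.2588],"turn":[0,0,0],"fingers":1}
  ],
  "force": 40
}}

```text
clock: 17.35
position: [0.4388, -0.2948, 0.0338]
ee_rot: [0.114, 0.993, -0.001, 0.001]
ft_force: [-0.0, 2.0, 6.9]
grip_width: 0.733
grasp_force: 43.7
```

```bash
python3 - <<'E'
from h import *
p,y=cur(); o=get_obs(); print(p,y,o["grip_width"],o["grasp_force"],o["ft_force"])
Z=p[2]; A=SPOT-.095*PX; D=DIN+.078*BY
legs(p,y,[[(*SPOT,Z+.004,166.9),(*A,Z+.004,166.9),(*A,.125,166.9)],[(.45,0,.13,140),(*D,.13,119.8)],[(*D,Z+.001,119.8)]])
E
```

```text
[ 0.43876862 -0.29484331  0.03376029] 166.88843730266618 0.7332411583589485 43.659961223602295 [-0.0414746   2.02642568  6.91768733]
   d [0.0029, 0.0004, -0.004] turnz -0.0
   d [0.0979, 0.0004, -0.004] turnz -0.0
   d [0.0979, 0.0004, -0.0912] turnz -0.0
--
   d [-0.042, 0.2893, -0.005] turnz 0.469
   d [0.0177, 0.6374, -0.005] turnz 0.822
--
   d [0.0, 0.0, 0.0952] turnz -0.0
--
```

To row units: 0.098 m / 0.8 = 0.1225, 0.01 m / 0.8 = 0.0125.

Request:
{"method": "move_arm", "body": {
  "plan": [
    {"delta_pos":[0,0,-0.0113],"turn":[0,0,0],"fingers":1},
    {"delta_pos":[0.0125,0,-0.0113],"turn":[0,0,0],"fingers":1},
    {"delta_pos":[0.0375,0,-0.0113],"turn":[0,0,0],"fingers":1},
    {"delta_pos":[0.0625,0,-0.0113],"turn":[0,0,0],"fingers":1},
    {"delta_pos":[0.0938,0,-0.0113],"turn":[0,0,0],"fingers":1},
    {"delta_pos":[0.1225,0,-0.0113],"turn":[0,0,0],"fingers":1},
    {"delta_pos":[0.1225,0,-0.0113],"turn":[0,0,0],"fingers":1},
    {"delta_pos":[0.1225,0,-0.0625],"turn":[0,0,0],"fingers":1},
    {"delta_pos":[0.1225,0,-0.1188],"turn":[0,0,0],"fingers":1},
    {"delta_pos":[0.1225,0,-0.1188],"turn":[0,0,0],"fingers":1}
  ]
}}

```text
clock: 18.6
position: [0.344, -0.2733, 0.1298]
ee_rot: [0.114, 0.993, -0.002, 0.002]
ft_force: [0.1, -1.1, -2.0]
grip_width: 0.734
grasp_force: 45.8
```

To row units: 0.637 m / 0.8 = 0.7963, 0.59 m / 0.8 = 0.7375, 0.822 rad / 2 = 0.411.

Request:
{"method": "move_arm", "body": {
  "plan": [
    {"delta_pos":[-0.0125,0.0625,0],"turn":[0,0,0.04],"fingers":1},
    {"delta_pos":[-0.025,0.125,0],"turn":[0,0,0.08],"fingers":1},
    {"delta_pos":[-0.0375,0.1938,0],"turn":[0,0,0.12],"fingers":1},
    {"delta_pos":[-0.045,0.2625,0],"turn":[0,0,0.165],"fingers":1},
    {"delta_pos":[-0.0525,0.3313,0],"turn":[0,0,0.21],"fingers":1},
    {"delta_pos":[-0.0475,0.4,0],"turn":[0,0,0.25],"fingers":1},
    {"delta_pos":[-0.0375,0.4688,0],"turn":[0,0,0.29],"fingers":1},
    {"delta_pos":[-0.0275,0.5375,0],"turn":[0,0,0.33],"fingers":1},
    {"delta_pos":[-0.015,0.6063,0],"turn":[0,0,0.37],"fingers":1},
    {"delta_pos":[0,0.675,0],"turn":[0,0,0.411],"fingers":1},
    {"delta_pos":[0.0125,0.7375,0],"turn":[0,0,0.411],"fingers":1},
    {"delta_pos":[0.0225,0.7963,0],"turn":[0,0,0.411],"fingers":1}
  ]
}}

```text
clock: 20.1
position: [0.4685, 0.3544, 0.1252]
ee_rot: [0.501, 0.865, -0.001, -0.0]
ft_force: [0.7, -0.8, -1.8]
grip_width: 0.732
grasp_force: 45.5
```

```bash
python3 - <<'E'
from h import *
p,y=cur(); o=get_obs(); print(p,y,o["grip_width"],o["grasp_force"],o["ft_force"])
D=DIN+.078*BY; print(D)
legs(p,y,[[(*D,p[2],119.8),(*D,.037,119.8)]])
c=camera("top"); tins(c)
E
```

```text
[0.46845078 0.35438931 0.12522028] 119.81465146385874 0.7317574667532951 45.535635352134705 [ 0.69207823 -0.79948886 -1.78229856]
[0.470695 0.352565]
   d [-0.0027, 0.001, 0.0] turnz 0.0
   d [-0.0027, 0.001, 0.0882] turnz 0.0
--
tin? area 533.0 px 292 206 r 13.5 xy [ 0.5631 -0.022   0.04  ] z 0.047
tin? area 511.5 px 310 155 r 13.4 xy [ 0.6879 -0.0644  0.04  ] z 0.0486
```

To row units: 0.09 m / 0.8 = 0.1125, 0.05 m / 0.8 = 0.0625.

Request:
{"method": "move_arm", "body": {
  "plan": [
    {"delta_pos":[-0.0038,0.0013,0.0375],"turn":[0,0,0],"fingers":1},
    {"delta_pos":[-0.0038,0.0013,0.075],"turn":[0,0,0],"fingers":1},
    {"delta_pos":[-0.0038,0.0013,0.1],"turn":[0,0,0],"fingers":1},
    {"delta_pos":[-0.0038,0.0013,0.1125],"turn":[0,0,0],"fingers":1},
    {"delta_pos":[-0.0038,0.0013,0.1125],"turn":[0,0,0],"fingers":1},
    {"delta_pos":[-0.0038,0.0013,0.1125],"turn":[0,0,0],"fingers":0.12},
    {"delta_pos":[-0.0038,0.0013,0.1125],"turn":[0,0,0],"fingers":0.12},
    {"delta_pos":[-0.0038,0.0013,0.1125],"turn":[0,0,0],"fingers":0.12},
    {"delta_pos":[-0.0038,0.0013,0.0625],"turn":[0,0,0],"fingers":0.12},
    {"delta_pos":[-0.0038,0.0013,0],"turn":[0,0,0],"fingers":0},
    {"delta_pos":[-0.0038,0.0013,-0.0875],"turn":[0,0,0],"fingers":0},
    {"delta_pos":[-0.0038,0.0013,-0.0875],"turn":[0,0,0],"fingers":0}
  ]
}}

```text
clock: 21.65
position: [0.4725, 0.3522, 0.2015]
ee_rot: [0.502, 0.865, 0.003, 0.002]
ft_force: [0.3, 0.1, -0.6]
grip_width: 0.999
grasp_force: 0.0
```

```bash
python3 - <<'E'
from h import *
p,y=cur(); print(p,y)
c=camera("top"); tins(c,.045,.062); panel(c)
c=camera("scene"); tins(c)
T=(.566,-.0215)
legs(p,y,[[(.53,.12,.2,140),(*T,.2,166.9)]])
E
```

```text
[0.47251851 0.35218651 0.20154125] 119.80017265502157
tin? area 573.5 px 133 246 r 14.1 xy [0.4663 0.3592 0.04  ] z 0.0547
tin? area 347.0 px 292 206 r 11.2 xy [ 0.5639 -0.0222  0.04  ] z 0.0485
tin? area 293.0 px 510 203 r 35.8 xy [ 0.5733 -0.5438  0.04  ] z 0.0235
tin? area 342.0 px 310 154 r 11.1 xy [ 0.6904 -0.0647  0.04  ] z 0.0465
rect [0.6571 0.3692] [0.202 0.291] 29.8 boxframe -0.0001
rect [0.4436 0.2466] [0.012 0.289] 29.7 boxframe -0.2462
tin? area 488.5 px 239 270 r 14.2 xy [ 0.6923 -0.0643  0.04  ] z 0.044
tin? area 380.0 px 270 232 r 12.9 xy [ 0.568  -0.0219  0.04  ] z 0.0469
tin? area 352.5 px 427 226 r 14.0 xy [0.4643 0.3578 0.04  ] z 0.0522
tin? area 284.5 px 48 234 r 36.7 xy [ 0.6859 -0.5625  0.04  ] z 0.041
   d [-0.2301, -0.0655, 0.0015] turnz -0.353
   d [-0.3707, -0.1046, 0.0015] turnz -0.822
--
```

To row units: -0.371 m / 0.8 = -0.4638, -0.35 m / 0.8 = -0.4375, -0.822 rad / 2 = -0.411.

Request:
{"method": "move_arm", "body": {
  "plan": [
    {"delta_pos":[-0.0625,-0.0175,0],"turn":[0,0,-0.04],"fingers":0},
    {"delta_pos":[-0.125,-0.035,0],"turn":[0,0,-0.08],"fingers":0},
    {"delta_pos":[-0.1875,-0.0525,0],"turn":[0,0,-0.125],"fingers":0},
    {"delta_pos":[-0.25,-0.07,0],"turn":[0,0,-0.175],"fingers":0},
    {"delta_pos":[-0.3125,-0.0875,0],"turn":[0,0,-0.225],"fingers":0},
    {"delta_pos":[-0.375,-0.105,0],"turn":[0,0,-0.3],"fingers":0},
    {"delta_pos":[-0.4375,-0.1225,0],"turn":[0,0,-0.36],"fingers":0},
    {"delta_pos":[-0.4638,-0.1313,0],"turn":[0,0,-0.411],"fingers":0},
    {"delta_pos":[-0.4638,-0.1313,0],"turn":[0,0,-0.411],"fingers":0},
    {"delta_pos":[-0.4638,-0.1313,0],"turn":[0,0,-0.411],"fingers":0}
  ]
}}

```text
clock: 23.0
position: [0.564, -0.0223, 0.196]
ee_rot: [0.114, 0.993, 0.0, -0.001]
ft_force: [0.1, 0.2, -0.5]
grip_width: 0.999
grasp_force: 0.0
```

```bash
python3 - <<'E'
from h import *
p,y=cur(); print(p,y); wtins(wrist())
legs(p,y,[[(.566,-.022,.017,166.9)]])
E
```

```text
[ 0.5639537  -0.02228649  0.19599312] 166.8760443319473
wtin 4599 [278. 193.] circ 0.5659 -0.0226 r 0.033 med [ 0.5629 -0.0218  0.046 ] p95z 0.0472
wtin 3371 [265. 329.] circ 0.6908 -0.0648 r 0.0333 med [ 0.6848 -0.0632  0.0462] p95z 0.0472
   d [-0.0019, 0.0007, 0.179] turnz -0.0
--
```

To row units: 0.18 m / 0.8 = 0.225, 0.15 m / 0.8 = 0.1875.

Request:
{"method": "move_arm", "body": {
  "plan": [
    {"delta_pos":[-0.0025,0,0.0625],"turn":[0,0,0],"fingers":0},
    {"delta_pos":[-0.0025,0,0.125],"turn":[0,0,0],"fingers":0},
    {"delta_pos":[-0.0025,0,0.1875],"turn":[0,0,0],"fingers":0},
    {"delta_pos":[-0.0025,0,0.225],"turn":[0,0,0],"fingers":0},
    {"delta_pos":[-0.0025,0,0.225],"turn":[0,0,0],"fingers":0},
    {"delta_pos":[-0.0025,0,0.225],"turn":[0,0,0],"fingers":1},
    {"delta_pos":[-0.0025,0,0.225],"turn":[0,0,0],"fingers":1},
    {"delta_pos":[-0.0025,0,0.225],"turn":[0,0,0],"fingers":1},
    {"delta_pos":[-0.0025,0,0.225],"turn":[0,0,0],"fingers":1}
  ],
  "force": 40
}}

```text
clock: 24.18
position: [0.5677, -0.0234, 0.0188]
ee_rot: [0.114, 0.993, 0.0, 0.001]
ft_force: [-1.0, 2.8, 7.6]
grip_width: 0.738
grasp_force: 44.4
```

```bash
python3 - <<'E'
from h import *
p,y=cur(); o=get_obs();print(p,y,o["grip_width"],o["grasp_force"])
A=SPOT-.095*PX; Z=p[2]
legs(p,y,[[(*p[:2],Z+.065,166.9),(.45,-.13,Z+.065,166.9),(.36,-.2,Z+.065,166.9),(*A,Z+.04,166.9),(*A,Z+.0155,166.9)]])
E
```

```text
[ 0.56771816 -0.02338593  0.01884346] 166.9070707848613 0.7378779412805765 44.35488760471344
   d [0.0, 0.0, -0.065] turnz 0.0
   d [0.0905, -0.1305, -0.065] turnz 0.0
   d [0.1623, -0.2191, -0.065] turnz 0.0
   d [0.162, -0.2932, -0.04] turnz 0.0
   d [0.162, -0.2932, -0.0155] turnz 0.0
--
```

To row units: -0.293 m / 0.8 = -0.3663, 0.162 m / 0.8 = 0.2025.

Request:
{"method": "move_arm", "body": {
  "plan": [
    {"delta_pos":[0,0,-0.0438],"turn":[0,0,0],"fingers":1},
    {"delta_pos":[0,0,-0.085],"turn":[0,0,0],"fingers":1},
    {"delta_pos":[0.0375,-0.0538,-0.085],"turn":[0,0,0],"fingers":1},
    {"delta_pos":[0.075,-0.1075,-0.085],"turn":[0,0,0],"fingers":1},
    {"delta_pos":[0.1125,-0.1625,-0.085],"turn":[0,0,0],"fingers":1},
    {"delta_pos":[0.1563,-0.2188,-0.085],"turn":[0,0,0],"fingers":1},
    {"delta_pos":[0.2025,-0.2738,-0.085],"turn":[0,0,0],"fingers":1},
    {"delta_pos":[0.2025,-0.325,-0.0688],"turn":[0,0,0],"fingers":1},
    {"delta_pos":[0.2025,-0.3663,-0.0525],"turn":[0,0,0],"fingers":1},
    {"delta_pos":[0.2025,-0.3663,-0.0375],"turn":[0,0,0],"fingers":1},
    {"delta_pos":[0.2025,-0.3663,-0.0238],"turn":[0,0,0],"fingers":1},
    {"delta_pos":[0.2025,-0.3663,-0.0238],"turn":[0,0,0],"fingers":1}
  ],
  "force": 40
}}

```text
clock: 25.68
position: [0.3425, -0.2714, 0.0355]
ee_rot: [0.113, 0.994, 0.0, -0.0]
ft_force: [-0.3, -0.7, -2.6]
grip_width: 0.735
grasp_force: 45.2
```

```bash
python3 - <<'E'
from h import *
p,y=cur(); o=get_obs();print(p,y,o["grip_width"],o["grasp_force"],o["ft_force"])
legs(p,y,[[(*SPOT,p[2],166.9)]])
c=camera("scene"); cv2.imwrite("pics/s6.png",cv2.resize(c["color"][120:270,90:290,::-1],(800,600)))
E
```

```text
[ 0.34246849 -0.27144486  0.03545262] 167.00859425056277 0.7351616127403374 45.22324740886688 [-0.33274148 -0.72946674 -2.59712301]
   d [-0.0962, -0.0008, 0.0] turnz 0.002
--
```

View pics/s6.png

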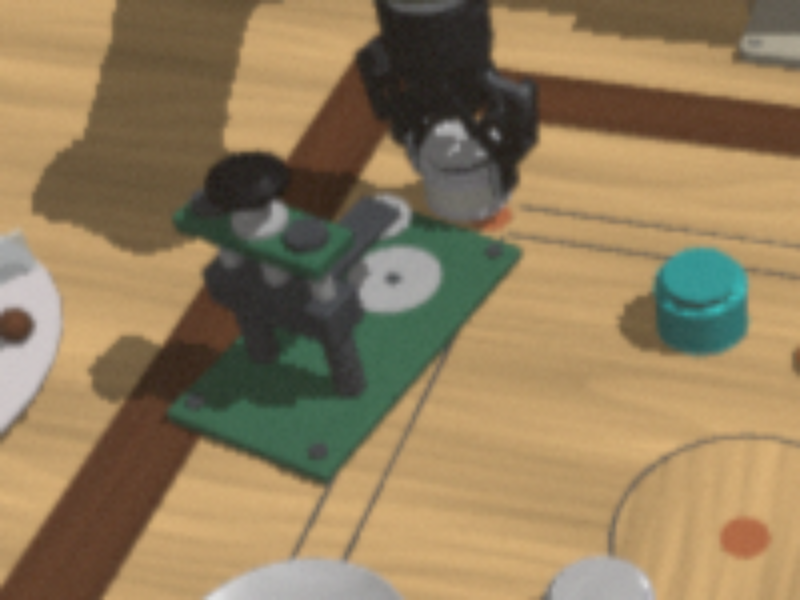

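The tin hangs level at the robot end of the press, as the first did.

To row units: -0.096 m / 0.8 = -0.12, -0.087 m / 0.8 = -0.1088.

Request:
{"method": "move_arm", "body": {
  "plan": [
    {"delta_pos":[-0.0188,0,0],"turn":[0,0,0],"fingers":1},
    {"delta_pos":[-0.0375,0,0],"turn":[0,0,0],"fingers":1},
    {"delta_pos":[-0.0563,-0.0013,0],"turn":[0,0,0],"fingers":1},
    {"delta_pos":[-0.075,-0.0013,0],"turn":[0,0,0],"fingers":1},
    {"delta_pos":[-0.0938,-0.0013,0],"turn":[0,0,0],"fingers":1},
    {"delta_pos":[-0.1088,-0.0013,0],"turn":[0,0,0],"fingers":1},
    {"delta_pos":[-0.12,-0.0013,0],"turn":[0,0,0],"fingers":1},
    {"delta_pos":[-0.12,-0.0013,0],"turn":[0,0,0],"fingers":1},
    {"delta_pos":[-0.12,-0.0013,0.0038],"turn":[0,0,0],"fingers":1},
    {"delta_pos":[-0.12,-0.0013,0.0056],"turn":[0,0,0],"fingers":1},
    {"delta_pos":[-0.12,-0.0013,0.0056],"turn":[0,0,0],"fingers":1}
  ]
}}

```text
clock: 27.1
position: [0.4352, -0.2956, 0.0312]
ee_rot: [0.114, 0.993, -0.0, -0.0]
ft_force: [0.2, 1.0, -1.1]
grip_width: 0.737
grasp_force: 45.4
```

Request:
{"method": "move_arm", "body": {
  "plan": [
    {"delta_pos":[0,0,0.0006],"turn":[0,0,0],"fingers":1},
    {"delta_pos":[0,0,0.0006],"turn":[0,0,0],"fingers":0.1},
    {"delta_pos":[0,0,0.0006],"turn":[0,0,0],"fingers":0.1},
    {"delta_pos":[0,0,0.0006],"turn":[0,0,0],"fingers":0.1},
    {"delta_pos":[0,0,-0.05],"turn":[0,0,0],"fingers":0.1},
    {"delta_pos":[0,0,-0.125],"turn":[0,0,0],"fingers":0.1},
    {"delta_pos":[0,0,-0.2],"turn":[0,0,0],"fingers":0.1},
    {"delta_pos":[0,0,-0.2625],"turn":[0,0,0],"fingers":1},
    {"delta_pos":[-0.0625,0.0013,-0.2625],"turn":[0,0,0],"fingers":1},
    {"delta_pos":[-0.125,0.0038,-0.2625],"turn":[0,0,0],"fingers":1},
    {"delta_pos":[-0.125,0.0038,-0.2213],"turn":[0,0,0],"fingers":1},
    {"delta_pos":[-0.125,0.0038,-0.2213],"turn":[0,0,0],"fingers":1}
  ]
}}

```text
clock: 28.6
position: [0.5328, -0.3146, 0.206]
ee_rot: [0.114, 0.994, 0.001, -0.002]
ft_force: [-0.6, -0.5, 0.6]
grip_width: 0.001
grasp_force: 0.0
```

To row units: 0.027 m / 0.8 = 0.0338, 0.025 m / 0.8 = 0.0313.

Request:
{"method": "move_arm", "body": {
  "plan": [
    {"delta_pos":[0,0,0.005],"turn":[0,0,0],"fingers":1},
    {"delta_pos":[0,0,0.0125],"turn":[0,0,0],"fingers":1},
    {"delta_pos":[0,0,0.0188],"turn":[0,0,0],"fingers":1},
    {"delta_pos":[0,0,0.025],"turn":[0,0,0],"fingers":1},
    {"delta_pos":[0,0,0.0288],"turn":[0,0,0],"fingers":1},
    {"delta_pos":[0,0,0.0313],"turn":[0,0,0],"fingers":1},
    {"delta_pos":[0,0,0.0338],"turn":[0,0,0],"fingers":1},
    {"delta_pos":[0,0,0.0338],"turn":[0,0,0],"fingers":1},
    {"delta_pos":[0,0,0.0338],"turn":[0,0,0],"fingers":1}
  ]
}}

```text
clock: 29.72
position: [0.534, -0.3159, 0.1856]
ee_rot: [0.115, 0.993, -0.002, 0.001]
ft_force: [-12.1, 3.6, 29.9]
grip_width: -0.002
grasp_force: 15.2
```

At the stop again (z 0.1856, 30 N). Lift off and return over the spot.

To row units: 0.1 m / 0.8 = 0.125, -0.06 m / 0.8 = -0.075.

Request:
{"method": "move_arm", "body": {
  "plan": [
    {"delta_pos":[0,0,-0.025],"turn":[0,0,0],"fingers":1},
    {"delta_pos":[0,0,-0.075],"turn":[0,0,0],"fingers":1},
    {"delta_pos":[0,0,-0.075],"turn":[0,0,0],"fingers":0},
    {"delta_pos":[0,0,-0.075],"turn":[0,0,0],"fingers":0},
    {"delta_pos":[0.0625,0,-0.075],"turn":[0,0,0],"fingers":0},
    {"delta_pos":[0.125,0,-0.075],"turn":[0,0,0],"fingers":0},
    {"delta_pos":[0.125,0,-0.075],"turn":[0,0,0],"fingers":0}
  ]
}}

```text
clock: 30.6
position: [0.4322, -0.2937, 0.24]
ee_rot: [0.116, 0.993, -0.001, -0.002]
ft_force: [1.0, -0.6, 0.4]
grip_width: 0.999
grasp_force: 0.0
```

```bash
cat >> h.py <<'E'
def spotcheck():
    p,y=cur(); print(p,y); c=wrist()
    P=pts(c); Z=P[:,:,2]; hsv=cv2.cvtColor(c["color"],cv2.COLOR_RGB2HSV); m=(Z>.045)&(Z<.066)&(hsv[:,:,1]<60)&(c["range_z"]>.12)&(np.hypot(P[:,:,0]-.436,P[:,:,1]+.294)<.05)
    (x,yy),r=cv2.minEnclosingCircle(P[m][:,:2].astype(np.float32)); print(m.sum(), np.percentile(Z[m],[5,50,80,95]).round(4),x,yy,r)
    legs(p,y,[[(x+.001,yy,.0315,166.9)]])
E
python3 - <<'E'
from h import *
spotcheck(); tins(camera("top"))
E
```

```text
[ 0.43217488 -0.29371894  0.23995847] 166.6213408913095
1874 [0.0479 0.0499 0.0515 0.0522] 0.43372759222984314 -0.2948491871356964 0.03291457146406174
   d [-0.0027, -0.0005, 0.2085] turnz -0.005
--
tin? area 499.5 px 310 155 r 13.4 xy [ 0.688  -0.0644  0.04  ] z 0.0502
```

To row units: 0.209 m / 0.8 = 0.2613, 0.05 m / 0.8 = 0.0625.

Request:
{"method": "move_arm", "body": {
  "plan": [
    {"delta_pos":[-0.0038,-0.0013,0.0625],"turn":[0,0,0],"fingers":0},
    {"delta_pos":[-0.0038,-0.0013,0.125],"turn":[0,0,0],"fingers":0},
    {"delta_pos":[-0.0038,-0.0013,0.1875],"turn":[0,0,0],"fingers":0},
    {"delta_pos":[-0.0038,-0.0013,0.2375],"turn":[0,0,0],"fingers":0},
    {"delta_pos":[-0.0038,-0.0013,0.2613],"turn":[0,0,0],"fingers":0},
    {"delta_pos":[-0.0038,-0.0013,0.2613],"turn":[0,0,0],"fingers":0},
    {"delta_pos":[-0.0038,-0.0013,0.2613],"turn":[0,0,0],"fingers":1},
    {"delta_pos":[-0.0038,-0.0013,0.2613],"turn":[0,0,0],"fingers":1},
    {"delta_pos":[-0.0038,-0.0013,0.2613],"turn":[0,0,0],"fingers":1},
    {"delta_pos":[-0.0038,-0.0013,0.2613],"turn":[0,0,0],"fingers":1}
  ],
  "force": 40
}}

```text
clock: 31.95
position: [0.4402, -0.2949, 0.0342]
ee_rot: [0.114, 0.993, -0.001, 0.001]
ft_force: [-1.0, 1.7, 6.3]
grip_width: 0.735
grasp_force: 43.3
```

Request:
{"method": "move_arm", "body": {
  "plan": [
    {"delta_pos":[0,0,-0.0113],"turn":[0,0,0],"fingers":1},
    {"delta_pos":[0.0125,0,-0.0113],"turn":[0,0,0],"fingers":1},
    {"delta_pos":[0.0375,0,-0.0113],"turn":[0,0,0],"fingers":1},
    {"delta_pos":[0.0625,0,-0.0113],"turn":[0,0,0],"fingers":1},
    {"delta_pos":[0.0938,0,-0.0113],"turn":[0,0,0],"fingers":1},
    {"delta_pos":[0.1225,0,-0.0113],"turn":[0,0,0],"fingers":1},
    {"delta_pos":[0.1225,0,-0.0113],"turn":[0,0,0],"fingers":1},
    {"delta_pos":[0.1225,0,-0.0625],"turn":[0,0,0],"fingers":1},
    {"delta_pos":[0.1225,0,-0.1188],"turn":[0,0,0],"fingers":1},
    {"delta_pos":[0.1225,0,-0.1188],"turn":[0,0,0],"fingers":1}
  ]
}}

```text
clock: 33.2
position: [0.3451, -0.2734, 0.1299]
ee_rot: [0.114, 0.993, -0.002, 0.002]
ft_force: [0.4, 0.2, -2.4]
grip_width: 0.735
grasp_force: 46.1
```

```bash
python3 - <<'E'
from h import *
p,y=cur(); o=get_obs(); print(p,y,o["grip_width"],o["grasp_force"],o["ft_force"])
legs(p,y,[[(.45,0,.13,140),(*DIN,.13,119.8)]])
E
```

```text
[ 0.34514752 -0.27338933  0.12991376] 166.86340848368246 0.7353695225783203 46.055869460105896 [ 0.42780736  0.15195441 -2.39323971]
   d [-0.04, 0.2901, -0.0001] turnz 0.469
   d [-0.0332, 0.581, -0.0001] turnz 0.821
--
```

To row units: 0.581 m / 0.8 = 0.7263, 0.45 m / 0.8 = 0.5625, 0.821 rad / 2 = 0.4105.

Request:
{"method": "move_arm", "body": {
  "plan": [
    {"delta_pos":[-0.0125,0.0625,0],"turn":[0,0,0.04],"fingers":1},
    {"delta_pos":[-0.025,0.125,0],"turn":[0,0,0.08],"fingers":1},
    {"delta_pos":[-0.0375,0.1875,0],"turn":[0,0,0.12],"fingers":1},
    {"delta_pos":[-0.045,0.25,0],"turn":[0,0,0.165],"fingers":1},
    {"delta_pos":[-0.05,0.3125,0],"turn":[0,0,0.21],"fingers":1},
    {"delta_pos":[-0.05,0.375,0],"turn":[0,0,0.25],"fingers":1},
    {"delta_pos":[-0.0475,0.4375,0],"turn":[0,0,0.29],"fingers":1},
    {"delta_pos":[-0.0463,0.5,0],"turn":[0,0,0.33],"fingers":1},
    {"delta_pos":[-0.045,0.5625,0],"turn":[0,0,0.37],"fingers":1},
    {"delta_pos":[-0.0438,0.625,0],"turn":[0,0,0.4105],"fingers":1},
    {"delta_pos":[-0.0425,0.6875,0],"turn":[0,0,0.4105],"fingers":1},
    {"delta_pos":[-0.0413,0.7263,0],"turn":[0,0,0.4105],"fingers":1}
  ]
}}

```text
clock: 34.7
position: [0.5067, 0.2891, 0.1255]
ee_rot: [0.5, 0.866, -0.0, -0.001]
ft_force: [-0.2, 0.4, -1.0]
grip_width: 0.733
grasp_force: 45.8
```

```bash
python3 - <<'E'
from h import *
p,y=cur(); o=get_obs(); print(p,y,o["grip_width"],o["grasp_force"],o["ft_force"])
legs(p,y,[[(*DIN,.036,119.8)]])
E
```

```text
[0.50668815 0.28914588 0.12553946] 119.9739946744823 0.7330098993947655 45.756915807724 [-0.18713194  0.39104159 -1.0279858 ]
   d [-0.0051, 0.0003, 0.0895] turnz 0.003
--
```

To row units: 0.094 m / 0.8 = 0.1175, 0.09 m / 0.8 = 0.1125.

Request:
{"method": "move_arm", "body": {
  "plan": [
    {"delta_pos":[-0.0063,0,0.0375],"turn":[0,0,0],"fingers":1},
    {"delta_pos":[-0.0063,0,0.075],"turn":[0,0,0],"fingers":1},
    {"delta_pos":[-0.0063,0,0.1],"turn":[0,0,0],"fingers":1},
    {"delta_pos":[-0.0063,0,0.1125],"turn":[0,0,0],"fingers":1},
    {"delta_pos":[-0.0063,0,0.1175],"turn":[0,0,0],"fingers":1},
    {"delta_pos":[-0.0063,0,0.1175],"turn":[0,0,0],"fingers":1},
    {"delta_pos":[-0.0063,0,0.1175],"turn":[0,0,0],"fingers":1}
  ]
}}

```text
clock: 35.58
position: [0.5116, 0.2833, 0.0353]
ee_rot: [0.501, 0.865, 0.002, 0.001]
ft_force: [0.4, 0.1, 7.2]
grip_width: 0.736
grasp_force: 46.6
```

To row units: -0.16 m / 0.8 = -0.2, -0.15 m / 0.8 = -0.1875.

Request:
{"method": "move_arm", "body": {
  "plan": [
    {"delta_pos":[0,0,0],"turn":[0,0,0],"fingers":0.12},
    {"delta_pos":[0,0,0],"turn":[0,0,0],"fingers":0.12},
    {"delta_pos":[0,0,0],"turn":[0,0,0],"fingers":0.12},
    {"delta_pos":[0,0,-0.05],"turn":[0,0,0],"fingers":0.12},
    {"delta_pos":[0,0,-0.1125],"turn":[0,0,0],"fingers":0},
    {"delta_pos":[0,0,-0.1875],"turn":[0,0,0],"fingers":0},
    {"delta_pos":[0,0,-0.2],"turn":[0,0,0],"fingers":0},
    {"delta_pos":[0,0,-0.2],"turn":[0,0,0],"fingers":0}
  ]
}}

```text
clock: 36.58
position: [0.5101, 0.2819, 0.1933]
ee_rot: [0.501, 0.865, 0.0, 0.0]
ft_force: [-0.2, -0.1, -0.9]
grip_width: 0.999
grasp_force: 0.0
```

```bash
python3 - <<'E'
from h import *
p,y=cur(); print(p,y)
c=camera("top"); tins(c,.045,.062); panel(c)
legs(p,y,[[(.60,.1,.2,150),(.6915,-.065,.2,166.9)]])
E
```

```text
[0.51008715 0.28193746 0.1933094 ] 119.83704784292748
tin? area 554.5 px 162 229 r 13.8 xy [0.5068 0.2926 0.04  ] z 0.0543
tin? area 280.5 px 510 202 r 36.0 xy [ 0.5737 -0.5429  0.04  ] z 0.0236
tin? area 341.5 px 310 154 r 11.1 xy [ 0.6897 -0.0647  0.04  ] z 0.0465
rect [0.6574 0.3686] [0.202 0.289] 29.7 boxframe -0.0002
rect [0.4723 0.202 ] [0.012 0.183] 29.7 boxframe -0.2436
   d [-0.2026, -0.0125, -0.0067] turnz -0.526
   d [-0.3912, -0.0152, -0.0067] turnz -0.821
--
```

To row units: -0.391 m / 0.8 = -0.4888, -0.25 m / 0.8 = -0.3125, -0.821 rad / 2 = -0.4105.

Request:
{"method": "move_arm", "body": {
  "plan": [
    {"delta_pos":[-0.0625,-0.005,-0.0088],"turn":[0,0,-0.05],"fingers":0},
    {"delta_pos":[-0.125,-0.01,-0.0088],"turn":[0,0,-0.1],"fingers":0},
    {"delta_pos":[-0.1875,-0.0125,-0.0088],"turn":[0,0,-0.15],"fingers":0},
    {"delta_pos":[-0.25,-0.015,-0.0088],"turn":[0,0,-0.205],"fingers":0},
    {"delta_pos":[-0.3125,-0.0163,-0.0088],"turn":[0,0,-0.26],"fingers":0},
    {"delta_pos":[-0.375,-0.0175,-0.0088],"turn":[0,0,-0.315],"fingers":0},
    {"delta_pos":[-0.4375,-0.0188,-0.0088],"turn":[0,0,-0.37],"fingers":0},
    {"delta_pos":[-0.4888,-0.0188,-0.0088],"turn":[0,0,-0.4105],"fingers":0},
    {"delta_pos":[-0.4888,-0.0188,-0.0088],"turn":[0,0,-0.4105],"fingers":0},
    {"delta_pos":[-0.4888,-0.0188,-0.0088],"turn":[0,0,-0.4105],"fingers":0}
  ]
}}

```text
clock: 37.88
position: [0.6908, -0.0635, 0.1986]
ee_rot: [0.114, 0.993, 0.0, -0.001]
ft_force: [-0.9, 0.2, 0.7]
grip_width: 1.003
grasp_force: 0.0
```

```bash
python3 - <<'E'
from h import *
p,y=cur(); print(p,y); wtins(wrist())
legs(p,y,[[(.692,-.065,.017,166.9)]])
E
```

```text
[ 0.69079458 -0.06351892  0.19855908] 166.92502129580274
wtin 4546 [277. 191.] circ 0.6912 -0.0649 r 0.0329 med [ 0.6882 -0.0642  0.046 ] p95z 0.0471
   d [-0.0015, -0.0012, 0.1816] turnz 0.0
--
```

To row units: 0.182 m / 0.8 = 0.2275, -0.001 m / 0.8 = -0.0013.

Request:
{"method": "move_arm", "body": {
  "plan": [
    {"delta_pos":[-0.0013,-0.0013,0.0625],"turn":[0,0,0],"fingers":0},
    {"delta_pos":[-0.0013,-0.0013,0.125],"turn":[0,0,0],"fingers":0},
    {"delta_pos":[-0.0013,-0.0013,0.1875],"turn":[0,0,0],"fingers":0},
    {"delta_pos":[-0.0013,-0.0013,0.2275],"turn":[0,0,0],"fingers":0},
    {"delta_pos":[-0.0013,-0.0013,0.2275],"turn":[0,0,0],"fingers":0},
    {"delta_pos":[-0.0013,-0.0013,0.2275],"turn":[0,0,0],"fingers":1},
    {"delta_pos":[-0.0013,-0.0013,0.2275],"turn":[0,0,0],"fingers":1},
    {"delta_pos":[-0.0013,-0.0013,0.2275],"turn":[0,0,0],"fingers":1},
    {"delta_pos":[-0.0013,-0.0013,0.2275],"turn":[0,0,0],"fingers":1}
  ],
  "force": 40
}}

```text
clock: 39.05
position: [0.6934, -0.0651, 0.0208]
ee_rot: [0.114, 0.993, 0.0, 0.002]
ft_force: [-1.0, 1.5, 6.9]
grip_width: 0.736
grasp_force: 44.7
```

```bash
python3 - <<'E'
from h import *
p,y=cur(); o=get_obs();print(p,y,o["grip_width"],o["grasp_force"])
A=SPOT-.095*PX; Z=p[2]
legs(p,y,[[(*p[:2],Z+.065,166.9),(.45,-.14,Z+.065,166.9),(.36,-.2,Z+.065,166.9)],[(*A,Z+.04,166.9),(*A,Z+.0155,166.9)]])
E
```

```text
[ 0.69342751 -0.06513239  0.0208495 ] 166.90366084724312 0.7364023278862715 44.7175669670105
   d [0.0, 0.0, -0.065] turnz 0.0
   d [0.2201, -0.1281, -0.065] turnz 0.0
   d [0.2942, -0.2069, -0.065] turnz 0.0
--
   d [-0.0003, -0.0741, 0.025] turnz -0.0
   d [-0.0003, -0.0741, 0.0495] turnz -0.0
--
```

To row units: 0.294 m / 0.8 = 0.3675, -0.068 m / 0.8 = -0.085.

Request:
{"method": "move_arm", "body": {
  "plan": [
    {"delta_pos":[0,0,-0.0438],"turn":[0,0,0],"fingers":1},
    {"delta_pos":[0,0,-0.085],"turn":[0,0,0],"fingers":1},
    {"delta_pos":[0.0563,-0.0325,-0.085],"turn":[0,0,0],"fingers":1},
    {"delta_pos":[0.1125,-0.065,-0.085],"turn":[0,0,0],"fingers":1},
    {"delta_pos":[0.1688,-0.0975,-0.085],"turn":[0,0,0],"fingers":1},
    {"delta_pos":[0.225,-0.13,-0.085],"turn":[0,0,0],"fingers":1},
    {"delta_pos":[0.275,-0.16,-0.085],"turn":[0,0,0],"fingers":1},
    {"delta_pos":[0.3213,-0.2088,-0.085],"turn":[0,0,0],"fingers":1},
    {"delta_pos":[0.3675,-0.2588,-0.085],"turn":[0,0,0],"fingers":1},
    {"delta_pos":[0.3675,-0.3063,-0.085],"turn":[0,0,0],"fingers":1},
    {"delta_pos":[0.3675,-0.3513,-0.085],"turn":[0,0,0],"fingers":1},
    {"delta_pos":[0.3675,-0.3513,-0.085],"turn":[0,0,0],"fingers":1}
  ],
  "force": 40
}}

```text
clock: 40.55
position: [0.3415, -0.2753, 0.0868]
ee_rot: [0.116, 0.993, -0.001, 0.0]
ft_force: [0.3, 0.5, -1.2]
grip_width: 0.734
grasp_force: 44.7
```

To row units: 0.049 m / 0.8 = 0.0613, 0.04 m / 0.8 = 0.05.

Request:
{"method": "move_arm", "body": {
  "plan": [
    {"delta_pos":[0,0,0.025],"turn":[0,0,0],"fingers":1},
    {"delta_pos":[0,0,0.05],"turn":[0,0,0],"fingers":1},
    {"delta_pos":[0,0,0.0613],"turn":[0,0,0],"fingers":1},
    {"delta_pos":[0,0,0.0613],"turn":[0,0,0],"fingers":1}
  ]
}}

```text
clock: 41.05
position: [0.3425, -0.2721, 0.0374]
ee_rot: [0.113, 0.994, 0.0, -0.0]
ft_force: [-0.5, 0.7, -1.6]
grip_width: 0.734
grasp_force: 44.7
```

```bash
python3 - <<'E'
from h import *
p,y=cur(); o=get_obs();print(p,y,o["grip_width"],o["grasp_force"],o["ft_force"])
legs(p,y,[[(*SPOT,p[2],166.9)]])
c=camera("scene"); cv2.imwrite("pics/s7.png",cv2.resize(c["color"][120:270,90:290,::-1],(800,600)))
E
```

```text
[ 0.34245204 -0.27206282  0.03743917] 166.96613762395404 0.73416598667523 44.68018412590027 [-0.50739048  0.67618956 -1.56087815]
   d [-0.096, -0.0001, 0.0] turnz 0.001
--
```

View pics/s7.png

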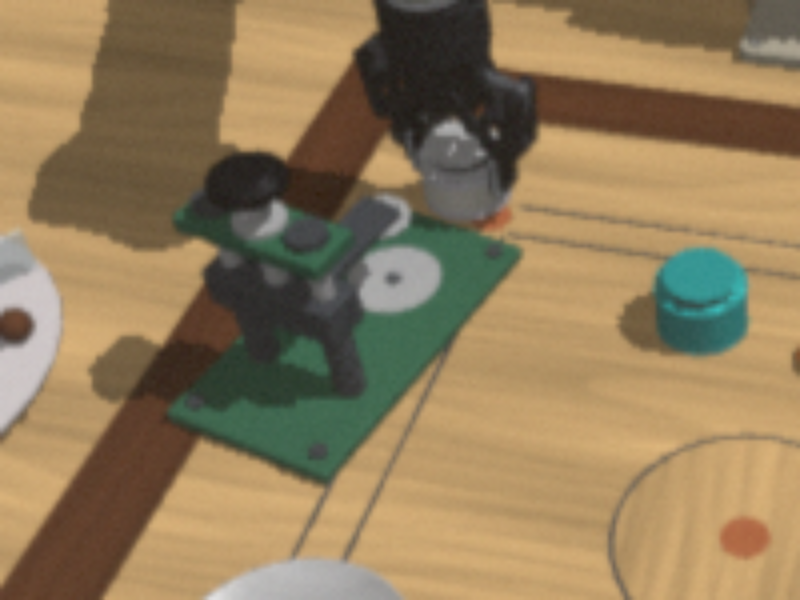

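The third tin is held level at the same entry point. I'll go in the same way as before.

Request:
{"method": "move_arm", "body": {
  "plan": [
    {"delta_pos":[-0.0188,0,0],"turn":[0,0,0],"fingers":1},
    {"delta_pos":[-0.0375,0,0],"turn":[0,0,0],"fingers":1},
    {"delta_pos":[-0.0563,0,0],"turn":[0,0,0],"fingers":1},
    {"delta_pos":[-0.075,0,0],"turn":[0,0,0],"fingers":1},
    {"delta_pos":[-0.0938,0,0],"turn":[0,0,0],"fingers":1},
    {"delta_pos":[-0.1088,0,0],"turn":[0,0,0],"fingers":1},
    {"delta_pos":[-0.12,0,0],"turn":[0,0,0],"fingers":1},
    {"delta_pos":[-0.12,0,0],"turn":[0,0,0],"fingers":1},
    {"delta_pos":[-0.12,0,0.0038],"turn":[0,0,0],"fingers":1},
    {"delta_pos":[-0.12,0,0.0056],"turn":[0,0,0],"fingers":1},
    {"delta_pos":[-0.12,0,0.0056],"turn":[0,0,0],"fingers":1}
  ]
}}

```text
clock: 42.48
position: [0.4352, -0.2946, 0.0328]
ee_rot: [0.114, 0.993, -0.0, -0.0]
ft_force: [-1.0, 0.4, 1.5]
grip_width: 0.732
grasp_force: 44.9
```

To row units: -0.21 m / 0.8 = -0.2625, -0.175 m / 0.8 = -0.2188.

Request:
{"method": "move_arm", "body": {
  "plan": [
    {"delta_pos":[0,0,0],"turn":[0,0,0],"fingers":1},
    {"delta_pos":[0,0,0],"turn":[0,0,0],"fingers":0.1},
    {"delta_pos":[0,0,0],"turn":[0,0,0],"fingers":0.1},
    {"delta_pos":[0,0,0],"turn":[0,0,0],"fingers":0.1},
    {"delta_pos":[0,0,-0.05],"turn":[0,0,0],"fingers":0.1},
    {"delta_pos":[0,0,-0.125],"turn":[0,0,0],"fingers":0.1},
    {"delta_pos":[0,0,-0.2],"turn":[0,0,0],"fingers":0.1},
    {"delta_pos":[0,0,-0.2625],"turn":[0,0,0],"fingers":1},
    {"delta_pos":[-0.0625,0.0013,-0.2625],"turn":[0,0,0],"fingers":1},
    {"delta_pos":[-0.125,0.0025,-0.2625],"turn":[0,0,0],"fingers":1},
    {"delta_pos":[-0.125,0.0025,-0.2188],"turn":[0,0,0],"fingers":1},
    {"delta_pos":[-0.125,0.0025,-0.2188],"turn":[0,0,0],"fingers":1}
  ]
}}

```text
clock: 43.98
position: [0.5327, -0.3145, 0.2055]
ee_rot: [0.114, 0.994, 0.001, -0.002]
ft_force: [-0.9, -0.7, -0.4]
grip_width: -0.0
grasp_force: 0.0
```

To row units: 0.027 m / 0.8 = 0.0338, 0.025 m / 0.8 = 0.0313.

Request:
{"method": "move_arm", "body": {
  "plan": [
    {"delta_pos":[0,0,0.005],"turn":[0,0,0],"fingers":1},
    {"delta_pos":[0,0,0.0125],"turn":[0,0,0],"fingers":1},
    {"delta_pos":[0,0,0.0188],"turn":[0,0,0],"fingers":1},
    {"delta_pos":[0,0,0.025],"turn":[0,0,0],"fingers":1},
    {"delta_pos":[0,0,0.0288],"turn":[0,0,0],"fingers":1},
    {"delta_pos":[0,0,0.0313],"turn":[0,0,0],"fingers":1},
    {"delta_pos":[0,0,0.0338],"turn":[0,0,0],"fingers":1},
    {"delta_pos":[0,0,0.0338],"turn":[0,0,0],"fingers":1},
    {"delta_pos":[0,0,0.0338],"turn":[0,0,0],"fingers":1}
  ]
}}

```text
clock: 45.1
position: [0.5339, -0.3159, 0.1855]
ee_rot: [0.115, 0.993, -0.002, 0.001]
ft_force: [-13.2, 3.1, 33.5]
grip_width: 0.003
grasp_force: 17.2
```

To row units: 0.1 m / 0.8 = 0.125, -0.06 m / 0.8 = -0.075.

Request:
{"method": "move_arm", "body": {
  "plan": [
    {"delta_pos":[0,0,-0.025],"turn":[0,0,0],"fingers":1},
    {"delta_pos":[0,0,-0.075],"turn":[0,0,0],"fingers":1},
    {"delta_pos":[0,0,-0.075],"turn":[0,0,0],"fingers":0},
    {"delta_pos":[0,0,-0.075],"turn":[0,0,0],"fingers":0},
    {"delta_pos":[0.0625,0,-0.075],"turn":[0,0,0],"fingers":0},
    {"delta_pos":[0.125,0,-0.075],"turn":[0,0,0],"fingers":0},
    {"delta_pos":[0.125,0,-0.075],"turn":[0,0,0],"fingers":0}
  ]
}}

```text
clock: 45.98
position: [0.4317, -0.2944, 0.2392]
ee_rot: [0.117, 0.993, -0.001, -0.002]
ft_force: [-0.4, -0.2, 0.4]
grip_width: 0.998
grasp_force: 0.0
```

```bash
python3 - <<'E'
from h import *
spotcheck()
E
```

```text
[ 0.43173973 -0.29439838  0.2392473 ] 166.55483823839694
1899 [0.048  0.0499 0.0515 0.0523] 0.433564692735672 -0.2939644455909729 0.03285893797874451
   d [-0.0026, 0.0011, 0.2077] turnz -0.006
--
```

To row units: 0.208 m / 0.8 = 0.26, 0.001 m / 0.8 = 0.0013.

Request:
{"method": "move_arm", "body": {
  "plan": [
    {"delta_pos":[-0.0038,0.0013,0.0625],"turn":[0,0,0],"fingers":0},
    {"delta_pos":[-0.0038,0.0013,0.125],"turn":[0,0,0],"fingers":0},
    {"delta_pos":[-0.0038,0.0013,0.1875],"turn":[0,0,0],"fingers":0},
    {"delta_pos":[-0.0038,0.0013,0.2375],"turn":[0,0,0],"fingers":0},
    {"delta_pos":[-0.0038,0.0013,0.26],"turn":[0,0,0],"fingers":0},
    {"delta_pos":[-0.0038,0.0013,0.26],"turn":[0,0,0],"fingers":0},
    {"delta_pos":[-0.0038,0.0013,0.26],"turn":[0,0,0],"fingers":1},
    {"delta_pos":[-0.0038,0.0013,0.26],"turn":[0,0,0],"fingers":1},
    {"delta_pos":[-0.0038,0.0013,0.26],"turn":[0,0,0],"fingers":1},
    {"delta_pos":[-0.0038,0.0013,0.26],"turn":[0,0,0],"fingers":1}
  ],
  "force": 40
}}

```text
clock: 47.28
position: [0.4405, -0.293, 0.0347]
ee_rot: [0.114, 0.993, -0.001, 0.001]
ft_force: [-0.0, 0.1, 5.3]
grip_width: 0.733
grasp_force: 42.9
```

To row units: 0.098 m / 0.8 = 0.1225, -0.095 m / 0.8 = -0.1188.

Request:
{"method": "move_arm", "body": {
  "plan": [
    {"delta_pos":[0,0,-0.0113],"turn":[0,0,0],"fingers":1},
    {"delta_pos":[0.0125,0,-0.0113],"turn":[0,0,0],"fingers":1},
    {"delta_pos":[0.0375,0,-0.0113],"turn":[0,0,0],"fingers":1},
    {"delta_pos":[0.0625,0,-0.0113],"turn":[0,0,0],"fingers":1},
    {"delta_pos":[0.0938,0,-0.0113],"turn":[0,0,0],"fingers":1},
    {"delta_pos":[0.1225,0,-0.0113],"turn":[0,0,0],"fingers":1},
    {"delta_pos":[0.1225,0,-0.0113],"turn":[0,0,0],"fingers":1},
    {"delta_pos":[0.1225,0,-0.0625],"turn":[0,0,0],"fingers":1},
    {"delta_pos":[0.1225,0,-0.1188],"turn":[0,0,0],"fingers":1},
    {"delta_pos":[0.1225,0,-0.1188],"turn":[0,0,0],"fingers":1}
  ]
}}

```text
clock: 48.52
position: [0.3454, -0.2714, 0.1304]
ee_rot: [0.115, 0.993, -0.002, 0.002]
ft_force: [-0.4, -1.4, -2.2]
grip_width: 0.732
grasp_force: 45.6
```

```bash
python3 - <<'E'
from h import *
p,y=cur(); o=get_obs(); print(p,y,o["grip_width"],o["grasp_force"],o["ft_force"])
D=DIN-.078*BY
legs(p,y,[[(.45,0,.13,140),(*D,.13,119.8)]])
E
```

```text
[ 0.34541671 -0.27137067  0.13035771] 166.84631369743607 0.7317977235079339 45.61030626296997 [-0.35822833 -1.39591591 -2.22566501]
   d [-0.0401, 0.2881, 0.0004] turnz 0.469
   d [-0.0864, 0.522, 0.0004] turnz 0.821
--
```

To row units: 0.522 m / 0.8 = 0.6525, 0.45 m / 0.8 = 0.5625, 0.821 rad / 2 = 0.4105.

Request:
{"method": "move_arm", "body": {
  "plan": [
    {"delta_pos":[-0.0125,0.0625,0],"turn":[0,0,0.04],"fingers":1},
    {"delta_pos":[-0.025,0.125,0],"turn":[0,0,0.08],"fingers":1},
    {"delta_pos":[-0.0375,0.1875,0],"turn":[0,0,0.12],"fingers":1},
    {"delta_pos":[-0.045,0.25,0],"turn":[0,0,0.165],"fingers":1},
    {"delta_pos":[-0.05,0.3125,0],"turn":[0,0,0.21],"fingers":1},
    {"delta_pos":[-0.06,0.375,0],"turn":[0,0,0.25],"fingers":1},
    {"delta_pos":[-0.07,0.4375,0],"turn":[0,0,0.29],"fingers":1},
    {"delta_pos":[-0.08,0.5,0],"turn":[0,0,0.33],"fingers":1},
    {"delta_pos":[-0.0913,0.5625,0],"turn":[0,0,0.37],"fingers":1},
    {"delta_pos":[-0.1025,0.625,0],"turn":[0,0,0.4105],"fingers":1},
    {"delta_pos":[-0.1075,0.6525,0],"turn":[0,0,0.4105],"fingers":1},
    {"delta_pos":[-0.1075,0.6525,0],"turn":[0,0,0.4105],"fingers":1}
  ]
}}

```text
clock: 50.02
position: [0.5452, 0.2212, 0.1264]
ee_rot: [0.5, 0.866, -0.0, -0.001]
ft_force: [-0.7, -0.1, -2.4]
grip_width: 0.732
grasp_force: 45.3
```

```bash
python3 - <<'E'
from h import *
p,y=cur(); o=get_obs(); print(p,y,o["grip_width"],o["grasp_force"],o["ft_force"])
legs(p,y,[[(*(DIN-.078*BY),.036,119.8)]])
E
```

```text
[0.5452412  0.22117948 0.12637037] 120.04546231605346 0.731795767503266 45.34752666950226 [-0.69017513 -0.0803523  -2.42659622]
   d [-0.0049, 0.0007, 0.0904] turnz 0.004
--
```

To row units: 0.093 m / 0.8 = 0.1163, 0.001 m / 0.8 = 0.0013.

Request:
{"method": "move_arm", "body": {
  "plan": [
    {"delta_pos":[-0.0063,0.0013,0.0375],"turn":[0,0,0],"fingers":1},
    {"delta_pos":[-0.0063,0.0013,0.075],"turn":[0,0,0],"fingers":1},
    {"delta_pos":[-0.0063,0.0013,0.1],"turn":[0,0,0],"fingers":1},
    {"delta_pos":[-0.0063,0.0013,0.1113],"turn":[0,0,0],"fingers":1},
    {"delta_pos":[-0.0063,0.0013,0.1163],"turn":[0,0,0],"fingers":1},
    {"delta_pos":[-0.0063,0.0013,0.1163],"turn":[0,0,0],"fingers":1},
    {"delta_pos":[-0.0063,0.0013,0.1163],"turn":[0,0,0],"fingers":1}
  ]
}}

```text
clock: 50.9
position: [0.5502, 0.2154, 0.0358]
ee_rot: [0.501, 0.865, 0.001, 0.001]
ft_force: [0.4, 0.7, 2.7]
grip_width: 0.733
grasp_force: 45.6
```

Request:
{"method": "move_arm", "body": {
  "plan": [
    {"delta_pos":[0,0,0],"turn":[0,0,0],"fingers":0.12},
    {"delta_pos":[0,0,0],"turn":[0,0,0],"fingers":0.12},
    {"delta_pos":[0,0,0],"turn":[0,0,0],"fingers":0.12},
    {"delta_pos":[0,0,-0.05],"turn":[0,0,0],"fingers":0.12},
    {"delta_pos":[0,0,-0.1125],"turn":[0,0,0],"fingers":0},
    {"delta_pos":[0,0,-0.1875],"turn":[0,0,0],"fingers":1},
    {"delta_pos":[0,0,-0.2],"turn":[0,0,0],"fingers":1},
    {"delta_pos":[0,0,-0.2],"turn":[0,0,0],"fingers":1}
  ]
}}

```text
clock: 51.9
position: [0.5495, 0.2149, 0.1948]
ee_rot: [0.501, 0.865, 0.0, 0.0]
ft_force: [-0.2, -0.7, -0.7]
grip_width: 0.374
grasp_force: 0.0
```

```bash
python3 - <<'E'
from h import *
p,y=cur(); print(p,y)
c=wrist("w3.png")
c=camera("top"); tins(c,.045,.062); panel(c)
B=np.array([.657,.3695]); q=B-.29*BX; e=B-.112*BX; print(q,e)
legs(p,y,[[(*(q),.2,119.8),(*q,.06,119.8)],[(*e,.06,119.8)]])
E
```

```text
[0.54951249 0.21490774 0.1948295 ] 119.83704780664851
tin? area 307.0 px 191 213 r 13.5 xy [0.546  0.2224 0.04  ] z 1.0375
tin? area 294.0 px 510 203 r 35.8 xy [ 0.5733 -0.5438  0.04  ] z 0.0261
rect [0.6566 0.3691] [0.203 0.291] 29.8 boxframe -0.0006
rect [0.5036 0.1505] [0.012 0.063] 29.9 boxframe -0.242
rect [0.3828 0.3613] [0.012 0.03 ] 27.1 boxframe -0.2419
[0.405425 0.225225] [0.55984 0.31378]
   d [0.0806, -0.1199, -0.0052] turnz 0.001
   d [0.0806, -0.1199, 0.1348] turnz 0.001
--
   d [0.0001, 0.178, 0.0] turnz -0.0
--
```

View pics/w3.png

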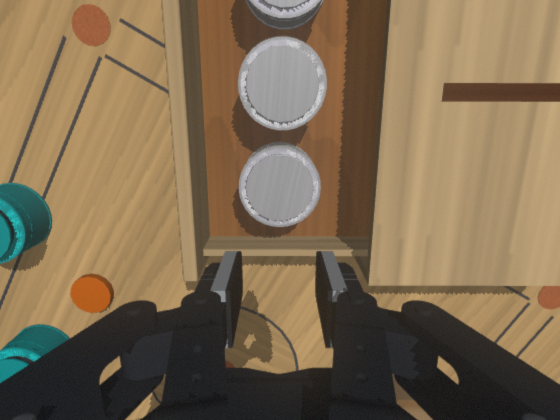

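All three tins stand upright in the drawer with flush lids, at (283,5), (282,83) and (279,186). Next I push the drawer shut with closed fingers.

To row units: 0.135 m / 0.8 = 0.1688, -0.12 m / 0.8 = -0.15.

Request:
{"method": "move_arm", "body": {
  "plan": [
    {"delta_pos":[0.0375,-0.05,-0.0063],"turn":[0,0,0],"fingers":1},
    {"delta_pos":[0.075,-0.1,-0.0063],"turn":[0,0,0],"fingers":1},
    {"delta_pos":[0.1,-0.15,-0.0063],"turn":[0,0,0],"fingers":1},
    {"delta_pos":[0.1,-0.15,-0.0063],"turn":[0,0,0],"fingers":1},
    {"delta_pos":[0.1,-0.15,0.05],"turn":[0,0,0],"fingers":1},
    {"delta_pos":[0.1,-0.15,0.1125],"turn":[0,0,0],"fingers":1},
    {"delta_pos":[0.1,-0.15,0.1688],"turn":[0,0,0],"fingers":1},
    {"delta_pos":[0.1,-0.15,0.1688],"turn":[0,0,0],"fingers":1}
  ]
}}

```text
clock: 53.0
position: [0.4031, 0.2238, 0.0566]
ee_rot: [0.501, 0.866, -0.002, -0.003]
ft_force: [-0.0, -0.2, 0.5]
grip_width: 0.003
grasp_force: 0.0
```

To row units: 0.066 m / 0.8 = 0.0825, 0.06 m / 0.8 = 0.075.

Request:
{"method": "move_arm", "body": {
  "plan": [
    {"delta_pos":[0,0.01,0],"turn":[0,0,0],"fingers":1},
    {"delta_pos":[0,0.0175,0],"turn":[0,0,0],"fingers":1},
    {"delta_pos":[0,0.0225,0],"turn":[0,0,0],"fingers":1},
    {"delta_pos":[0,0.0275,0],"turn":[0,0,0],"fingers":1},
    {"delta_pos":[0,0.0325,0],"turn":[0,0,0],"fingers":1},
    {"delta_pos":[0,0.0388,0],"turn":[0,0,0],"fingers":1},
    {"delta_pos":[0,0.045,0],"turn":[0,0,0],"fingers":1},
    {"delta_pos":[0,0.0525,0],"turn":[0,0,0],"fingers":1},
    {"delta_pos":[0,0.06,0],"turn":[0,0,0],"fingers":1},
    {"delta_pos":[0,0.0675,0],"turn":[0,0,0],"fingers":1},
    {"delta_pos":[0,0.075,0],"turn":[0,0,0],"fingers":1},
    {"delta_pos":[0,0.0825,0],"turn":[0,0,0],"fingers":1}
  ]
}}

```text
clock: 54.5
position: [0.4631, 0.2576, 0.0597]
ee_rot: [0.501, 0.865, -0.0, 0.0]
ft_force: [-1.2, -2.8, 0.7]
grip_width: 0.0
grasp_force: 0.9
```

```bash
python3 - <<'E'
from h import *
p,y=cur(); o=get_obs(); print(p,y,o["ft_force"],o["grip_width"],(p[:2]-[.657,.3695])@BX,(p[:2]-[.657,.3695])@BY)
c=camera("scene"); cv2.imwrite("pics/s8.png",cv2.resize(c["color"][160:360,300:540,::-1],(720,600))); panel(camera("top"))
E
```

```text
[0.46308479 0.25759896 0.0597239 ] 119.84779100800286 [-1.24375881 -2.76043818  0.74501174] 0.00025868628328366193 -0.22389220942084342 -0.0006013355946233451
rect [0.6569 0.3693] [0.202 0.291] 29.6 boxframe -0.0002
rect [0.5182 0.2006] [0.012 0.134] 29.6 boxframe -0.2045
```

View pics/s8.png

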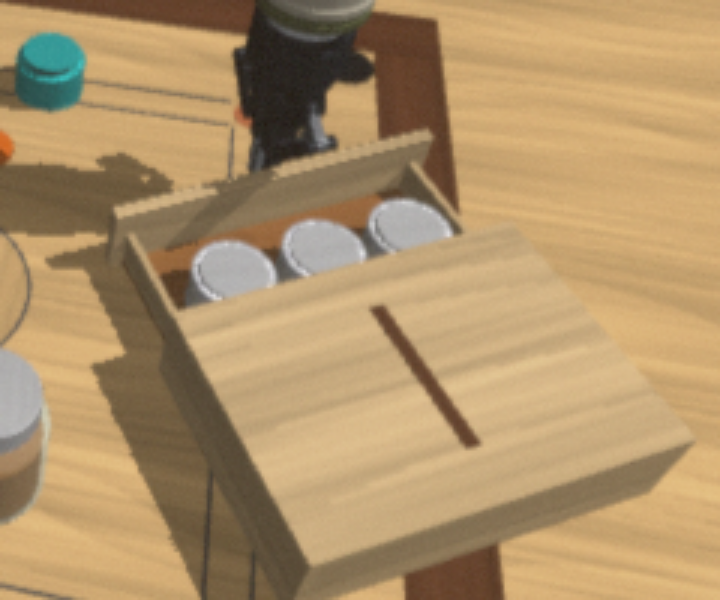

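The drawer is going in squarely with the tins upright. I keep pushing.

To row units: 0.072 m / 0.8 = 0.09, 0.066 m / 0.8 = 0.0825.

Request:
{"method": "move_arm", "body": {
  "plan": [
    {"delta_pos":[0,0.0075,0],"turn":[0,0,0],"fingers":1},
    {"delta_pos":[0,0.015,0],"turn":[0,0,0],"fingers":1},
    {"delta_pos":[0,0.0225,0],"turn":[0,0,0],"fingers":1},
    {"delta_pos":[0,0.03,0],"turn":[0,0,0],"fingers":1},
    {"delta_pos":[0,0.0375,0],"turn":[0,0,0],"fingers":1},
    {"delta_pos":[0,0.045,0],"turn":[0,0,0],"fingers":1},
    {"delta_pos":[0,0.0525,0],"turn":[0,0,0],"fingers":1},
    {"delta_pos":[0,0.06,0],"turn":[0,0,0],"fingers":1},
    {"delta_pos":[0,0.0675,0],"turn":[0,0,0],"fingers":1},
    {"delta_pos":[0,0.075,0],"turn":[0,0,0],"fingers":1},
    {"delta_pos":[0,0.0825,0],"turn":[0,0,0],"fingers":1},
    {"delta_pos":[0,0.09,0],"turn":[0,0,0],"fingers":1}
  ]
}}

```text
clock: 56.1
position: [0.5255, 0.2935, 0.0598]
ee_rot: [0.501, 0.865, -0.0, 0.0]
ft_force: [-3.0, 0.0, -0.4]
grip_width: 0.001
grasp_force: 0.9
```

To row units: 0.029 m / 0.8 = 0.0363, 0.027 m / 0.8 = 0.0338.

Request:
{"method": "move_arm", "body": {
  "plan": [
    {"delta_pos":[0,0.0063,0],"turn":[0,0,0],"fingers":1},
    {"delta_pos":[0,0.0125,0],"turn":[0,0,0],"fingers":1},
    {"delta_pos":[0,0.0188,0],"turn":[0,0,0],"fingers":1},
    {"delta_pos":[0,0.025,0],"turn":[0,0,0],"fingers":1},
    {"delta_pos":[0,0.0288,0],"turn":[0,0,0],"fingers":1},
    {"delta_pos":[0,0.0313,0],"turn":[0,0,0],"fingers":1},
    {"delta_pos":[0,0.0338,0],"turn":[0,0,0],"fingers":1},
    {"delta_pos":[0,0.0363,0],"turn":[0,0,0],"fingers":1},
    {"delta_pos":[0,0.0363,0],"turn":[0,0,0],"fingers":1}
  ]
}}

```text
clock: 57.22
position: [0.5491, 0.307, 0.0597]
ee_rot: [0.501, 0.865, -0.002, -0.0]
ft_force: [-8.7, -5.1, 6.6]
grip_width: 0.001
grasp_force: 5.5
```

```bash
python3 - <<'E'
from h import *
p,y=cur(); o=get_obs(); print(p,y,o["ft_force"],(p[:2]-[.657,.3695])@BX)
E
```

```text
[0.5491194  0.30699674 0.05972618] 119.8614648466397 [-8.74768542 -5.09520295  6.579011  ] -0.12468179483471142
```

To row units: 0.003 m / 0.8 = 0.0038, 0.002 m / 0.8 = 0.0025.

Request:
{"method": "move_arm", "body": {
  "plan": [
    {"delta_pos":[0,0.0025,0],"turn":[0,0,0],"fingers":1},
    {"delta_pos":[0,0.0038,0],"turn":[0,0,0],"fingers":1},
    {"delta_pos":[0,0.0038,0],"turn":[0,0,0],"fingers":1}
  ]
}}

```text
clock: 57.6
position: [0.5494, 0.3071, 0.0597]
ee_rot: [0.501, 0.866, -0.005, -0.001]
ft_force: [-22.9, -15.6, 18.4]
grip_width: -0.004
grasp_force: 14.1
```

To row units: -0.16 m / 0.8 = -0.2, -0.15 m / 0.8 = -0.1875.

Request:
{"method": "move_arm", "body": {
  "plan": [
    {"delta_pos":[0,-0.025,0],"turn":[0,0,0],"fingers":1},
    {"delta_pos":[0,-0.075,0],"turn":[0,0,0],"fingers":1},
    {"delta_pos":[0,-0.1,0],"turn":[0,0,0],"fingers":1},
    {"delta_pos":[0,-0.1,-0.075],"turn":[0,0,0],"fingers":1},
    {"delta_pos":[0,-0.1,-0.15],"turn":[0,0,0],"fingers":1},
    {"delta_pos":[-0.1875,-0.1,-0.2],"turn":[0,0,0],"fingers":1},
    {"delta_pos":[-0.1875,-0.1,-0.2],"turn":[0,0,0],"fingers":1},
    {"delta_pos":[-0.1875,-0.1,-0.2],"turn":[0,0,0],"fingers":1}
  ]
}}

```text
clock: 58.6
position: [0.5605, 0.1354, 0.2208]
ee_rot: [0.503, 0.864, 0.0, 0.001]
ft_force: [-0.1, 1.4, -0.9]
grip_width: 0.003
grasp_force: 0.0
```

```bash
python3 - <<'E'
from h import *
c=camera("top"); P=pts(c); b=(abs(P[:,:,2]-.0735)<.006)&(P[:,:,1]>.05)&(P[:,:,0]>.2)
Q=P[b][:,:2]-[.657,.3695]; x=Q@BX; print("front face box x",np.percentile(x,[.1,.5,1]),x.min(),"want -0.112")
k=P[:,:,2][(np.hypot(P[:,:,0]-.533,P[:,:,1]+.315)<.012)]; print("knob z",np.percentile(k,[50,95]))
s=camera("scene"); save(s,"s9.png"); panel(c)
E
```

```text
front face box x [-0.1121481  -0.11108709 -0.10937722] -0.11252997548830693 want -0.112
knob z [0.19105232 0.19368365]
rect [0.6517 0.3663] [0.213 0.291] 29.8 boxframe -0.0062
```

View pics/s9.png

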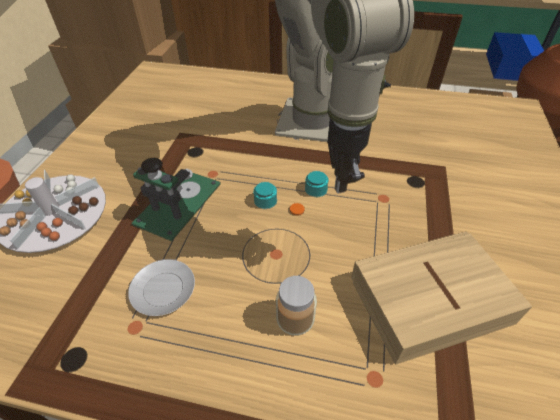

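The drawer is shut, the ram is up, and the jar (296,305), plate (162,288) and striker (297,209) haven't moved. The arm is clear, so I'm handing in.

```bash
python3 -c "
from workcell import hand_in
print(hand_in())"
```

```text
the job is handed in; nothing more can be done
None
```

All three sweet tins were closed on the press and stand in the shut drawer, with the ram up and the jar, plate and striker untouched; the job is handed in, and hand-in returned no verdict.

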